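# Make up two mending kits at the dry cleaner's rail

## Robot

A 6-joint arm with a two-finger parallel gripper is mounted at the origin on the work surface. World frame = base frame: x ahead of the robot, y to its left, z up, the work surface at z = 0. Lengths are in mm, angles in rad, forces in N, time in s.
With the tool pointing down it reaches from about 300 to 775 mm from the base axis. Payload 14.6 kg.
Tool frame: the origin (TCP) lies at the very end of the fingers, on their centre line; the grasp point (between the pads) lies 19 mm behind it; z points along the fingers, y is the direction in which the jaws open and shut (so a half turn about z gives the same grasp; the last joint's range is limited). The gripper opens to 94 mm and grips with 3 to 60 N. Pads are 16 mm wide; open, the fingers measure 119 mm over their backs; the gripper's body (75 mm by 177 mm) begins 78 mm behind the grasp point.
Start: joints at [1.234, 0.3, 1.521, -0, 1.321, -0.067], TCP at [146.594, 530.094, 205.446] pointing down, gripper open.
Joint ranges: [-3.03, 3.03], [-0.79, 2.21], [0.23, 2.52], [-1.04, 4.18], [0, 3.07], [-2.55, 2.55]. Speed limits (rad/s): [2.22, 2.22, 2.57, 3.14, 3.14, 3.14].

## Interface

Orientations are given as a unit quaternion [w, x, y, z].
In Python, from bench import ctrl gives the robot as it stands.
- The arm moves only by the tool move_arm, never from a script. Its argument "commands" is a list of rows, each an object with "grip": the opening, from 0 (shut) to 1 (fully open); "travel": the shift along the tool's x, y, z in mm, a list of three; "turn": the turn about the tool's z in rad. A call has 1 to 10 rows; each row shifts and turns the pose as measured when the row begins, along the tool's axes as they then stand; what a row does not reach is not made up. A row lasts 1/12 s, in which the tool goes at most 41.7 mm and 7.16 degrees, less where a joint would pass 70% of its speed; a pose out of reach is approached as far as the arm can. A call is refused whole if a number of a shift passes 41.7 or a number of a turn 0.125, either way. A call with a gripper value outside its range is refused whole. The fingers move at their own pace and stop on an object; "grip_force" is the grip in N (left out, the last holds). Time passes only in rows, so rows that do not move let the fingers close. It gives the time, the measured TCP pose, the force and the opening at its end, in the units of the state.
- ctrl.state(): the state, without advancing time (a new reading comes with each control period).
- ctrl.get_image(name): name is "scene" or "top" or "wrist"; returns a dict with "image" (400x640x3 uint8, red, green, blue), "range_z" (400x640 float32, mm along the optical axis (not along the pixel's ray), 0 where there is no reading), "vfov" (degrees; the focal length in pixels is half the picture's height over the tangent of half this angle, whatever the lens; pixels are square), "cx", "cy" (the principal point, pixels), "k1" (the pictures are not rectified: a ray, as slopes to the right and down, at radius r is drawn at 1 + k1 r^2 times it, then the intrinsics apply), "R" (3x3) and "t" (3): a world point X has camera coordinates R X + t; the wrist camera has in their place "mount" (4x4, takes a point from camera to tool coordinates, whose origin is the TCP and whose axes are the flange's). Camera axes: x right, y down, z forward; pixel columns grow to the right and rows downward; lengths in mm; the calibration is good to about 2 mm. A picture is of the moment at which its call begins: read the wrist's pose just before it.
- ctrl.hand_in(): hands the job in, once; it reports no verdict.
The state is a dict: "clock": time; "q": joint angles; "qd": joint speeds; "joint_efforts": joint torques, N m; "tcp_pos": TCP position; "tool_rot": TCP orientation; "ft_force": force on the tool from outside, world axes, zero at the start; "torque": the same for the moment, N m; "width": finger opening in mm.
Only numpy, scipy, OpenCV 4.12 (cv2) and the standard library are available. Lean on these libraries where they do the work, as an engineer would, in place of code of your own. Each camera call takes 0.05 s, during which the arm holds its last target.

## Task

Make up the two mending kits from the trimmings on the ledge: the wooden case gets the black horn toggle in its narrow bay and the nickel buckle in its wide bay; the blue tray gets the small gilt button in its small pocket and the large pearl button in its large pocket. Each piece should end up lying flat on the floor of its compartment, wholly inside. Leave the wooden toggle, the navy button and the red thread cone where they are.

Things in the scene. Friction and masses are not known exactly. Their poses are not given: they have to be found in the camera images.
- horn_toggle_mid (a point): Black horn toggle lying on the ledge: a barrel 56 long, 17 high and 17 across at its thickest (it grips like a flat-sided bar 15 to 17 wide), tapering to 9 at the ends. The point is its centre, 8.5 above the underside; x runs along its length, z up. About 20 g. (Sizes in mm.)
- buckle_mid (a point): Nickel (silver) belt buckle lying flat: an open rectangular frame 70 long (x) by 54 wide (y), 10 high, with a middle bar and a prong. The point is its centre, 5 above the underside; z up. About 50 g. It can be gripped across the 54 width. (Sizes in mm.)
- gilt_button_mid (a point): Small gilt (brass) blazer button lying flat: round, 24 in diameter, 14 high, upright side up to 10 and domed above. The point is its centre, 7 above the underside; z up. About 15 g. (Sizes in mm.)
- pearl_button_mid (a point): Large pearl-white coat button lying flat: round, 44 in diameter, 12 high, upright side up to 10, four holes. The point is its centre, 6 above the underside; z up. About 15 g. (Sizes in mm.)
- wood_toggle_mid (a point): Pale wooden toggle lying on the ledge: a barrel 56 long, 17 high and 17 across at its thickest (it grips like a flat-sided bar 15 to 17 wide), tapering to 9 at the ends. The point is its centre, 8.5 above the underside; x runs along its length, z up. About 20 g. Not wanted in either kit. (Sizes in mm.)
- navy_button_mid (a point): Navy-blue coat button lying flat: round, 28 in diameter, 12 high. The point is its centre, 6 above the underside. Not wanted in either kit. (Sizes in mm.)
- case: Brown wooden case, fixed, open top. Origin: centre of underside of its 120 (x) by 169 (y) body; x points to its back wall, y left, z up. Floor 6 thick; side and back walls 6 thick, 30 high; front (-x) folded down flat, 5 thick, out to x=-94.5. A divider at y=12 (5 thick, 22 high) parts two bays, x=-60 (open) to 54: narrow bay y=14.5 to 78.5, wide bay y=-78.5 to 9.5. Sizes mm.
- tray: Blue plastic tray, fixed, open top, 118 (x) by 128 (y). Origin: centre of underside; x away from the robot, y left, z up. Floor 4 thick; walls and divider 4 thick, 16 high above the ledge. Inside x=-55 to 55; small pocket y=-60 to -18 (centre -39), large pocket y=-14 to 60 (centre 23). Sizes mm.
- thread_cone_mid (a point): Red thread cone standing upright on the ledge, loose, 40 across at the foot, 58 high; the point is its centre, 29 above the underside. A bystander between the case and the tray. (Sizes in mm.)
There are look-alikes about, which are no part of the job. There is more than one size of the tray; the job needs the larger. Of the things that look like the part that bears thread_cone_mid, the smaller one is meant.

How it is judged (in metres and radians):
At the end, for the whole second after the job is handed in: Each piece's centre lies between its compartment's walls (buckle centre 26 mm, toggle centre 24 mm behind the open front, 8 mm if it lies crosswise), no more than 5 mm above its height when flat on the floor, at rest. Wooden toggle, navy button and cone within 30 mm of their starts, cone upright (x of horn_toggle_mid in the frame of case between -0.052 and 0.05 m and y of horn_toggle_mid in the frame of case between 0.0145 and 0.0785 m and z of horn_toggle_mid in the frame of case below 0.0195 m and linear speed of each of horn_toggle, buckle, gilt_button, pearl_button below 0.02 m/s and x of buckle_mid in the frame of case between -0.034 and 0.05 m and y of buckle_mid in the frame of case between -0.0785 and 0.0095 m and z of buckle_mid in the frame of case below 0.016 m and x of gilt_button_mid in the frame of tray between -0.055 and 0.055 m and y of gilt_button_mid in the frame of tray between -0.06 and -0.018 m and z of gilt_button_mid in the frame of tray below 0.016 m and x of pearl_button_mid in the frame of tray between -0.055 and 0.055 m and y of pearl_button_mid in the frame of tray between -0.014 and 0.06 m and z of pearl_button_mid in the frame of tray below 0.015 m and (x of horn_toggle_mid in the frame of case above -0.036 m or angle between the x axis of horn_toggle and the y axis of case, either way round below 0.4 rad) and distance of each of wood_toggle_mid, navy_button_mid, thread_cone_mid from where it was at the start of the episode below 0.03 m and angle between thread_cone_mid's own z axis and vertical below 0.3 rad); the robot touches nothing.
It fails at once if the pale wooden toggle is moved more than 30 mm (distance of wood_toggle_mid from where it was at the start of the episode above 0.03 m).
It fails at once if the navy button is moved more than 30 mm (distance of navy_button_mid from where it was at the start of the episode above 0.03 m).
It fails at once if the red thread cone is moved more than 30 mm (distance of thread_cone_mid from where it was at the start of the episode above 0.03 m).
It also fails if it takes over 99 s, if anything falls off the work surface, if the arm or the gripper's body presses on something with over 40 N, if the wrist force passes 120 N, or if a joint passes its speed limit or range.

## Working session

There is one attempt and no reset: what is moved stays moved. The work goes in short steps, Python scripts to look and compute and a tool call to move; the robot and the scene stay as the last step left them, time stands still between calls to the robot, and variables do not carry over. Pictures are saved under pics/ and viewed, and the job is handed in when it is done.

Besides the shell and the picture viewer there is one more tool, called after "Request:" as name(argument=value, ...), one argument or row to a line, values as JSON. move_arm: Moves the arm, as the interface text tells. Its arguments: {"type":"object","properties":{"commands":{"type":"array"},"grip_force":{"type":"number"}},"required":["commands"]}

```bash
ls; mkdir -p pics; cat > h.py <<'E'
import numpy as np,cv2
from bench import ctrl
def grab(n,f):
    d=ctrl.get_image(n); cv2.imwrite('pics/'+f+'.png',d['image'][:,:,::-1]); np.save('pics/'+f+'.npy',d,allow_pickle=True); return d
def load(f): return np.load('pics/'+f+'.npy',allow_pickle=True).item()
def K(d):
    f=d['image'].shape[0]/2/np.tan(np.radians(d['vfov'])/2)
    return np.array([[f,0,d['cx']],[0,f,d['cy']],[0,0,1]]),np.array([d['k1'],0,0,0,0.])
def plane(d,px,z,R=None,t=None):
    R=d['R'] if R is None else R; t=d['t'] if t is None else t
    R=np.array(R);t=np.array(t)
    k,dist=K(d)
    s=cv2.undistortPoints(np.array(px,float).reshape(-1,1,2),k,dist).reshape(-1,2)
    r=np.c_[s,np.ones(len(s))]@R; C=-R.T@t
    return C+r*((z-C[2])/r[:,2:3])
def proj(d,X):
    k,dist=K(d); return cv2.projectPoints(np.array(X,float).reshape(-1,1,3),cv2.Rodrigues(np.array(d['R'],float))[0],np.array(d['t'],float),k,dist)[0].reshape(-1,2)
E
python3 - <<'E'
from h import *
for n in('scene','top','wrist'):
    d=grab(n,n+'0'); print(n,d['vfov'],d['cx'],d['cy'],d['k1'],d.get('t'))
    if 'R' in d: print(-np.array(d['R']).T@d['t'])
print(ctrl.state())
E
```

```text
pics
scene 57.36063613844292 323.48893278953 201.5435220668501 -0.03022223539400556 [  12.32471026 -390.11741583 1285.87683179]
[1072.7761736   184.52938825  787.9866175 ]
top 48.35661174080336 322.9367399520026 201.50755352106398 0.03649854489334104 [  50.99814193  558.27975553 1027.71268314]
[ 322.21351448   83.24102908 1122.37241465]
wrist 61.49991232100619 315.6550397274237 194.72929576037535 0.009665636225127958 None
{'clock': 0.15, 'q': array([ 1.23438570e+00,  3.00334887e-01,  1.52139969e+00,  2.17750036e-05,
        1.32067077e+00, -6.66041011e-02]), 'qd': array([-0.00134871, -0.00282732, -0.00055228,  0.00120631, -0.00066876,
       -0.00117755]), 'joint_efforts': array([-1.17182139e-03, -5.31942952e+01, -3.52834046e+01,  7.07682408e-02,
        2.35455588e-02, -6.87286797e-05]), 'tcp_pos': array([146.54085044, 529.93561057, 205.03777818]), 'tool_rot': array([-9.16631670e-05,  1.34497115e-01,  9.90913902e-01, -3.96014343e-04]), 'ft_force': array([-0.27597318, -0.12149962, -0.06315361]), 'torque': array([-0.02504983, -0.03585485, -0.0289279 ]), 'width': 93.81604954582215}
```

View pics/scene0.png

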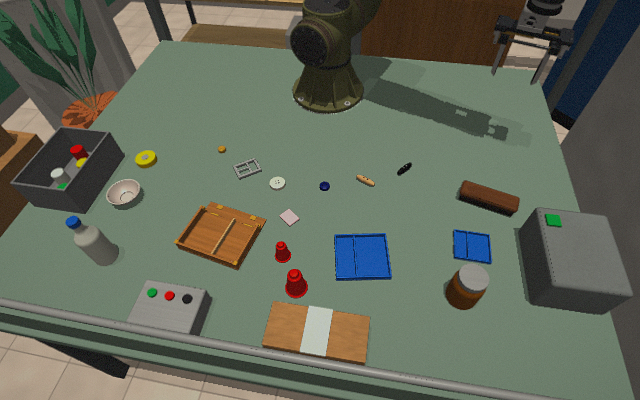

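View pics/top0.png

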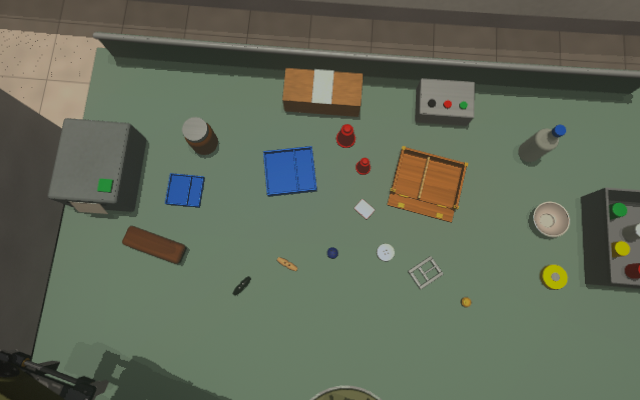

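The top view shows the horn toggle at (242,286), wooden toggle (287,264), navy button (333,253), pearl button (386,253), buckle (426,272), gilt button (466,301) and case (427,184). Blue trays are at (290,171) and (185,190); the first is the larger, so it is meant. Red cones are at (346,135) and (363,166); the second is the smaller, so it is meant. I'll confirm these in an enlarged crop and measure.

```bash
python3 - <<'E'
from h import *
d=load('top0'); im=d['image']
c=cv2.resize(im[110:320,160:500],None,fx=2.3,fy=2.3,interpolation=cv2.INTER_CUBIC); cv2.imwrite('pics/crop.png',c[:,:,::-1])
hsv=cv2.cvtColor(im,cv2.COLOR_RGB2HSV)
z=d['range_z']
def blob(name,mask,box,zz):
    m=np.zeros(mask.shape,np.uint8); x0,y0,x1,y1=box; m[y0:y1,x0:x1]=mask[y0:y1,x0:x1]*255
    n,l,s,ce=cv2.connectedComponentsWithStats(m); 
    i=1+np.argmax(s[1:,4]); cs,_=cv2.findContours((l==i).astype(np.uint8),0,2)
    P=plane(d,cs[0].reshape(-1,2),zz)[:,:2]
    r=cv2.minAreaRect(P.astype(np.float32)); print(name,s[i],ce[i].round(1),'rect',np.round(r[0],1),np.round(r[1],1),round(r[2],1),'cen',plane(d,[ce[i]],zz)[0].round(1))
    return cs[0]
H,S,V=[hsv[:,:,i].astype(int) for i in range(3)]
blob('horn',V<45,(225,270,260,300),8)
blob('wood',(H<25)&(S>70),(270,250,305,280),8)
blob('navy',(H>105)&(S>90),(320,240,345,265),12)
blob('pearl',(V>150)&(S<70),(370,240,402,268),12)
blob('buckle',(S<50)&(V>90),(402,250,450,295),10)
blob('gilt',(H<28)&(S>110),(455,290,480,312),10)
blob('tray',(H>100)&(H<125)&(S>130),(255,135,325,205),16)
blob('tray2',(H>100)&(H<125)&(S>130),(160,165,215,215),16)
blob('case',(H<25)&(S>90),(380,140,475,225),30)
blob('cone1',((H<8)|(H>172))&(S>130),(333,118,358,150),0)
blob('cone2',((H<8)|(H>172))&(S>130),(355,152,375,180),0)
E
```

```text
horn [234 278  16  17  55] [241.1 286.8] rect [337.6 277. ] [12.2 50.3] 50.2 cen [334.9 278.2   8. ]
wood [277 257  21  14 133] [286.7 263.6] rect [399.6 172.5] [56.  15.8] 65.2 cen [399.6 172.4   8. ]
navy [328 248  10  10  81] [332.1 252.5] rect [435.4  61.3] [22.3 22.4] 4.5 cen [435.2  62.2  12. ]
pearl [377 244  18  17 232] [385.6 251.8] rect [447.1 -70.2] [39.7 42.4] 4.6 cen [447.5 -70.3  12. ]
buckle [ 402  250   48   45 2140] [425.5 272. ] rect [ 406.5 -171.5] [107.2 121.5] 4.6 cen [ 406. -171.   10.]
gilt [462 297   9  10  75] [465.9 301.6] rect [ 343.  -270.5] [21.9 19.3] 0.4 cen [ 342.7 -270.3   10. ]
tray [ 264  146   53   50 2148] [289.3 170.8] rect [637.5 187.5] [119.7 127. ] 11.1 cen [636.  187.7  16. ]
tray2 [ 165  173   39   34 1049] [184.3 189.7] rect [565.2 448.5] [87.8 79.8] 88.9 cen [564.8 448.8  16. ]
case [ 387  146   81   76 4140] [427.2 183.9] rect [ 626.5 -165.1] [174.9 162.6] 78.6 cen [ 625.4 -164.5   30. ]
cone1 [336 124  20  24 341] [345.7 136.3] rect [748.4  46.2] [50.4 63.7] 66.7 cen [747.3  48.6   0. ]
cone2 [356 158  14  17 191] [363.  166.1] rect [668.9  -0.8] [43.9 34.1] 3.2 cen [668.6  -2.2   0. ]
```

View pics/crop.png

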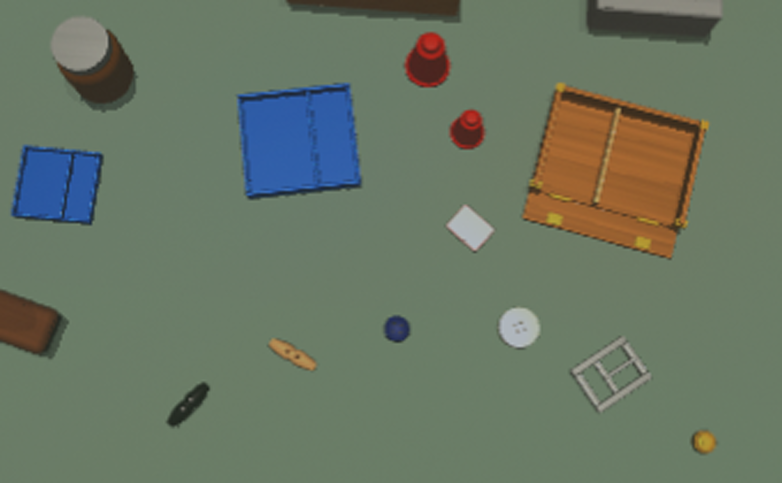

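```bash
python3 - <<'E'
from h import *
d=load('top0'); im=d['image']
def crop(b): 
    x0,y0,x1,y1=b; return cv2.resize(im[y0:y1,x0:x1],(400,300) ,interpolation=cv2.INTER_CUBIC)
A=[(255,140,323,191+0),(255,155,323,206),(380,145,476,217),(380,155,476,227),]
# uniform: tray 68x51@5.88 ; case 96x72@4.17
B=[(250,145,330,205),(382,145,474,214),(402,253,450,289),(220,268,264,301)]
out=np.vstack([np.hstack([crop(B[0]),crop(B[1])]),np.hstack([crop(B[2]),crop(B[3])])])
cv2.imwrite('pics/crop2.png',out[:,:,::-1])
k,_=K(d)
# height map
R=np.array(d['R']);t=np.array(d['t'])
vv,uu=np.mgrid[0:400,0:640]
s=cv2.undistortPoints(np.c_[uu.ravel(),vv.ravel()].astype(float).reshape(-1,1,2),*K(d)).reshape(-1,2)
P=(np.c_[s,np.ones(len(s))]*d['range_z'].reshape(-1,1)-t)@R
P=P.reshape(400,640,3); np.save('pics/P.npy',P)
for u,v in [(310,230),(270,240),(360,250),(460,270),(275,170),(306,170),(410,170),(445,190),(420,208),(386,253)]:print(u,v,P[v-1:v+2,u-1:u+2].mean((0,1)).round(1))
E
```

```text
310 230 [ 4.891e+02  1.222e+02 -2.000e-01]
270 240 [4.557e+02 2.208e+02 1.000e-01]
360 250 [448.2  -7.5   1.1]
460 270 [ 418.4 -258.2    1.1]
275 170 [638.1 226.    5.4]
306 170 [644.7 145.7   5. ]
410 170 [ 665.5 -124.1    7. ]
445 190 [ 619.  -215.7    7. ]
420 208 [ 567.2 -153.7    4.7]
386 253 [444.4 -71.2  13.8]
```

View pics/crop2.png

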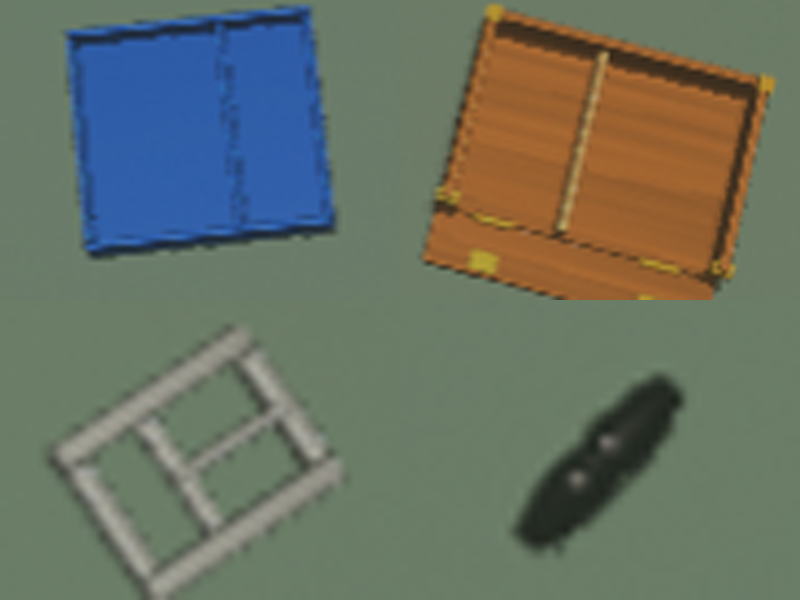

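```bash
python3 - <<'E'
from h import *
d=load('top0')
def q(n,p,s,o,z):
    s=np.array(p)/s+np.array(o)-0.5*(1-1/s); P=plane(d,s,z)[:,:2]
    print(n,'c',P.mean(0).round(1),'edges',[ (np.linalg.norm(P[i]-P[i-1]).round(1), np.degrees(np.arctan2(*(P[i]-P[i-1])[::-1])).round(1)) for i in range(len(P))]); return P
q('tray',[(68,33),(310,8),(334,228),(90,252)],5,(250,145),16)
P=q('case',[(90,10),(371,83),(329,272),(38,200)],4.348,(382,145),30)
q('buckle',[(55,152),(240,25),(342,165),(155,298)],8.333,(402,253),10)
q('horn',[(262,80),(130,245)],9.09,(220,268),8)
E
```

```text
tray c [637.  186.8] edges [(np.float64(117.8), np.float64(11.5)), (np.float64(126.5), np.float64(-79.2)), (np.float64(118.8), np.float64(-169.3)), (np.float64(124.8), np.float64(100.3))]
case c [ 644.2 -168.7] edges [(np.float64(120.8), np.float64(-12.1)), (np.float64(169.0), np.float64(-101.0)), (np.float64(117.6), np.float64(168.8)), (np.float64(171.0), np.float64(80.1))]
buckle c [ 406.6 -170.5] edges [(np.float64(50.4), np.float64(37.5)), (np.float64(68.1), np.float64(-52.0)), (np.float64(49.7), np.float64(-141.4)), (np.float64(69.0), np.float64(128.6))]
horn c [338.2 278.6] edges [(np.float64(55.0), np.float64(-33.3)), (np.float64(55.0), np.float64(146.7))]
```

```bash
cat >> h.py <<'E'
from scipy.spatial.transform import Rotation as Ro
def pose():
    s=ctrl.state(); w=s['tool_rot']; R=Ro.from_quat([w[1],w[2],w[3],w[0]]).as_matrix()
    return np.array(s['tcp_pos']),R,s
def plan(x,y,z,jaw):
    p,R,s=pose(); a=np.degrees(np.arctan2(R[1,1],R[0,1]))
    dj=(jaw-a+90)%180-90
    turn=-np.radians(dj); R2=R@Ro.from_rotvec([0,0,turn]).as_matrix()
    d=np.array([x,y,z])-p
    print('clk %.2f tcp'%s['clock'],p.round(1),'jaw %.1f'%a,'tilt',R[:2,2].round(4),'w %.1f'%s['width'],'F',np.round(s['ft_force'],1))
    print(' turn %.3f rows>=%d; before-turn shift'%(turn,np.ceil(abs(turn)/.125)),(R.T@d).round(1),'after-turn shift',(R2.T@d).round(1),'q6',s['q'][5].round(2))
def wristcam(f):
    p,R,s=pose(); d=grab('wrist',f); M=np.array(d['mount'])
    Rc=M[:3,:3].T@R.T; C=R@M[:3,3]+p
    d['R']=Rc; d['t']=-Rc@C; np.save('pics/'+f+'.npy',d,allow_pickle=True); return d
E
python3 -c "
from h import *
plan(338.2,278.5,150,56.7)"
```

```text
clk 0.15 tcp [146.5 529.9 205. ] jaw 74.5 tilt [-0.0003 -0.0008] w 93.8 F [-0.3 -0.1 -0.1]
 turn 0.311 rows>=3; before-turn shift [-251.7 -191.2   55.2] after-turn shift [-298.2 -104.9   55.2] q6 -0.07
```

Request:
move_arm(
  commands=[
    {"grip":0.45,"travel":[0,0,0],"turn":0.104},
    {"grip":0.45,"travel":[0,0,0],"turn":0.104},
    {"grip":0.45,"travel":[0,0,0],"turn":0.103},
    {"grip":0.45,"travel":[-38,-13,7],"turn":0},
    {"grip":0.45,"travel":[-38,-13,7],"turn":0},
    {"grip":0.45,"travel":[-38,-13,7],"turn":0},
    {"grip":0.45,"travel":[-38,-13,7],"turn":0},
    {"grip":0.45,"travel":[-38,-13,7],"turn":0},
    {"grip":0.45,"travel":[-38,-13,7],"turn":0},
    {"grip":0.45,"travel":[-38,-13,7],"turn":0},
  ],
  grip_force=12,
)

```text
clock: 0.98
tcp_pos: [315.1, 301.8, 153.2]
tool_rot: [-0.0, 0.291, 0.957, -0.001]
ft_force: [1.4, 0.2, 0.5]
width: 42.3
```

```bash
python3 -c "
from h import *
plan(338.2,278.5,150,56.7)
wristcam('w1')"
```

```text
clk 0.98 tcp [315.1 301.8 153.2] jaw 56.2 tilt [-0.0012 -0.0013] w 42.3 F [1.4 0.2 0.5]
 turn -0.008 rows>=1; before-turn shift [-32.1  -6.5   3.2] after-turn shift [-32.1  -6.8   3.2] q6 -0.3
```

View pics/w1.png

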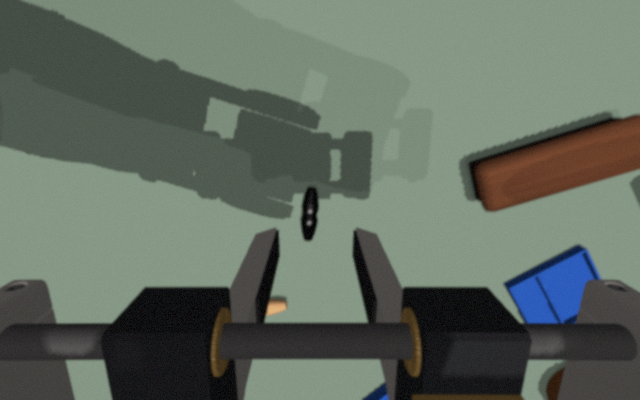

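The wrist view shows the horn toggle at (310,213), nearly vertical and ahead of the jaws. The wooden toggle is at (277,307).

```bash
cat >> h.py <<'E'
def mblob(d,mask,box,z,name=''):
    x0,y0,x1,y1=box; m=np.zeros(mask.shape,np.uint8); m[y0:y1,x0:x1]=mask[y0:y1,x0:x1]*255
    n,l,s,ce=cv2.connectedComponentsWithStats(m); i=1+np.argmax(s[1:,4])
    cs,_=cv2.findContours((l==i).astype(np.uint8),0,2)
    P=plane(d,cs[0].reshape(-1,2),z)[:,:2].astype(np.float32)
    r=cv2.minAreaRect(P); b=cv2.boxPoints(r); e=max([b[1]-b[0],b[2]-b[1]],key=np.linalg.norm)
    print(name,s[i],'rect',np.round(r[0],1),np.round(r[1],1),'long axis %.1f'%np.degrees(np.arctan2(e[1],e[0])),'cen',plane(d,[ce[i]],z)[0][:2].round(1))
E
python3 -c "
from h import *
d=load('w1');h=cv2.cvtColor(d['image'],cv2.COLOR_RGB2HSV)
mblob(d,h[:,:,2]<60,(290,175,335,250),8.5)
mblob(d,h[:,:,2]<45,(290,175,335,250),8.5)
plan(338.2,278.5,150,56.7)"
```

```text
[302 187  16  53 623] rect [339. 279.] [14.7 56.3] long axis -38.0 cen [337.6 280. ]
 [302 187  16  53 545] rect [339.  278.9] [14.5 56. ] long axis -38.0 cen [337.7 279.8]
clk 1.03 tcp [318.1 297.1 151.8] jaw 56.0 tilt [-0.002  -0.0038] w 42.1 F [ 2.4 -2.  -0.9]
 turn -0.012 rows>=1; before-turn shift [-27.1  -4.2   1.9] after-turn shift [-27.   -4.5   1.9] q6 -0.31
```

Request:
move_arm(
  commands=[
    {"grip":0.4,"travel":[0,0,0],"turn":0},
    {"grip":0.4,"travel":[0,0,0],"turn":0},
  ],
)

```text
clock: 1.2
tcp_pos: [319.7, 294.3, 151.3]
tool_rot: [-0.001, 0.295, 0.955, -0.003]
ft_force: [0.4, 0.1, -0.3]
width: 37.6
```

```bash
python3 -c "
from h import *
d=wristcam('w2');h=cv2.cvtColor(d['image'],cv2.COLOR_RGB2HSV)
mblob(d,h[:,:,2]<45,(280,165,345,232),8.5)
plan(338.2,278.5,60,54)"
```

```text
[306 179  17  53 618] rect [338.2 279.8] [15.  55.2] long axis -38.3 cen [336.9 281. ]
clk 1.25 tcp [319.4 294.9 151.4] jaw 55.7 tilt [-0.0027 -0.0044] w 37.5 F [ 0.9 -0.  -0.1]
 turn 0.030 rows>=1; before-turn shift [-24.8  -2.5  91.5] after-turn shift [-24.9  -1.7  91.5] q6 -0.31
```

View pics/w2.png

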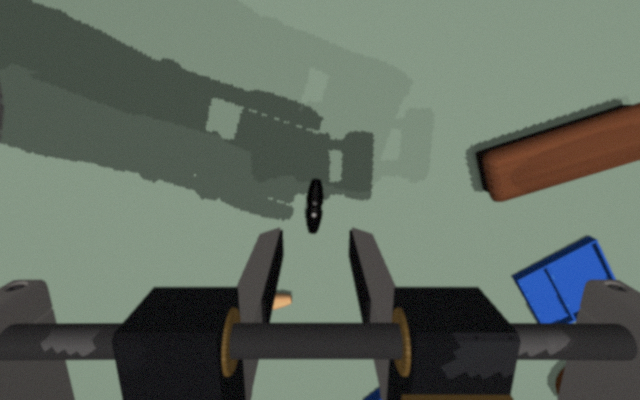

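Request:
move_arm(
  commands=[
    {"grip":0.4,"travel":[0,0,0],"turn":0.045},
    {"grip":0.4,"travel":[-12,-1,20],"turn":0},
    {"grip":0.4,"travel":[-12,0,30],"turn":0},
    {"grip":0.4,"travel":[0,0,30],"turn":0},
    {"grip":0.4,"travel":[0,0,0],"turn":0},
    {"grip":0.4,"travel":[0,0,0],"turn":0},
  ],
)

```text
clock: 1.75
tcp_pos: [335.8, 286.6, 71.7]
tool_rot: [0.001, 0.312, 0.95, 0.0]
ft_force: [0.1, -0.2, 0.5]
width: 37.4
```

```bash
python3 -c "
from h import *
plan(338.2,279.5,4,53)"
```

```text
clk 1.75 tcp [335.8 286.6  71.7] jaw 53.6 tilt [ 0.0014 -0.0003] w 37.4 F [ 0.1 -0.2  0.5]
 turn 0.011 rows>=1; before-turn shift [-6.  -4.4 67.7] after-turn shift [-6.1 -4.3 67.7] q6 -0.31
```

Request:
move_arm(
  commands=[
    {"grip":0.4,"travel":[-6,-4,15],"turn":0.011},
    {"grip":0.4,"travel":[0,0,20],"turn":0},
    {"grip":0.4,"travel":[0,0,15],"turn":0},
    {"grip":0.4,"travel":[0,0,0],"turn":0},
    {"grip":0.4,"travel":[0,0,0],"turn":0},
  ],
)

```text
clock: 2.17
tcp_pos: [339.2, 286.0, 27.9]
tool_rot: [0.003, 0.314, 0.949, 0.004]
ft_force: [0.1, 0.4, 1.8]
width: 37.6
```

```bash
python3 -c "
from h import *
plan(338.2,279.5,4,53)"
```

```text
clk 2.17 tcp [339.2 286.   27.9] jaw 53.4 tilt [0.0081 0.0049] w 37.6 F [0.1 0.4 1.8]
 turn 0.007 rows>=1; before-turn shift [-3.  -6.  23.9] after-turn shift [-3.  -6.  23.9] q6 -0.31
```

Request:
move_arm(
  commands=[
    {"grip":0.4,"travel":[-2,-4,0],"turn":0},
    {"grip":0.4,"travel":[-1,-3,0],"turn":0},
    {"grip":0.4,"travel":[0,0,0],"turn":0},
  ],
)

```text
clock: 2.42
tcp_pos: [338.1, 280.0, 31.8]
tool_rot: [0.004, 0.313, 0.95, 0.006]
ft_force: [-0.8, -0.9, -1.1]
width: 37.4
```

```bash
python3 -c "
from h import *
plan(338.2,279.5,4,53)
print(ctrl.state()['qd'].round(3))"
```

```text
clk 2.42 tcp [338.1 280.   31.8] jaw 53.5 tilt [0.0119 0.0077] w 37.4 F [-0.8 -0.9 -1.1]
 turn 0.009 rows>=1; before-turn shift [-0.2 -0.7 27.8] after-turn shift [-0.2 -0.7 27.8] q6 -0.33
[ 0.007 -0.023 -0.015 -0.     0.015  0.001]
```

Request:
move_arm(
  commands=[
    {"grip":0.4,"travel":[0,0,10],"turn":0},
    {"grip":0.4,"travel":[0,0,10],"turn":0},
    {"grip":0.4,"travel":[0,0,5],"turn":0},
    {"grip":0.4,"travel":[0,0,0],"turn":0},
    {"grip":0.4,"travel":[0,0,0],"turn":0},
  ],
)

```text
clock: 2.83
tcp_pos: [339.0, 280.4, 5.5]
tool_rot: [0.005, 0.313, 0.95, 0.006]
ft_force: [-0.2, 0.3, 0.3]
width: 37.6
```

```bash
python3 -c "
from h import *
plan(338.2,279.5,4,53)"
```

```text
clk 2.83 tcp [339.  280.4   5.5] jaw 53.5 tilt [0.0137 0.009 ] w 37.6 F [-0.2  0.3  0.3]
 turn 0.009 rows>=1; before-turn shift [ 0.1 -1.2  1.5] after-turn shift [ 0.1 -1.2  1.5] q6 -0.33
```

Request:
move_arm(
  commands=[
    {"grip":0,"travel":[0,-1,0],"turn":0},
    {"grip":0,"travel":[0,0,0],"turn":0},
    {"grip":0,"travel":[0,0,0],"turn":0},
    {"grip":0,"travel":[0,0,0],"turn":0},
    {"grip":0,"travel":[0,0,0],"turn":0},
    {"grip":0,"travel":[0,0,-15],"turn":0},
    {"grip":0,"travel":[0,0,-30],"turn":0},
    {"grip":0,"travel":[0,0,-40],"turn":0},
    {"grip":0,"travel":[0,0,-40],"turn":0},
    {"grip":0,"travel":[0,0,0],"turn":0},
  ],
  grip_force=15,
)

```text
clock: 3.67
tcp_pos: [335.4, 277.5, 134.4]
tool_rot: [0.003, 0.313, 0.95, 0.004]
ft_force: [1.1, -0.5, 0.7]
width: 14.6
```

```bash
python3 -c "
from h import *
wristcam('w3')
plan(653.2,-123.1,110,78.9)"
```

```text
clk 3.72 tcp [334.6 276.9 131.5] jaw 53.5 tilt [0.0069 0.0042] w 14.9 F [ 0.6  0.8 -0.7]
 turn -0.443 rows>=4; before-turn shift [-494.  -132.2   22. ] after-turn shift [-389.5 -331.3   22. ] q6 -0.33
```

View pics/w3.png

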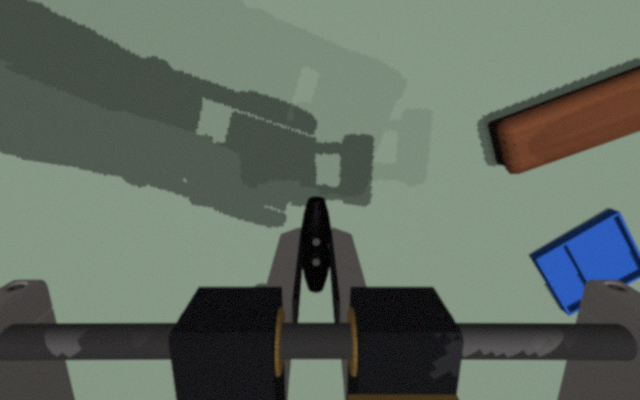

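Request:
move_arm(
  commands=[
    {"grip":0,"travel":[0,0,0],"turn":-0.12},
    {"grip":0,"travel":[0,0,0],"turn":-0.12},
    {"grip":0,"travel":[0,0,0],"turn":-0.12},
    {"grip":0,"travel":[0,0,0],"turn":-0.1},
    {"grip":0,"travel":[-15,-13,0],"turn":0},
    {"grip":0,"travel":[-30,-25,0],"turn":0},
    {"grip":0,"travel":[-30,-25,0],"turn":0},
    {"grip":0,"travel":[-30,-25,0],"turn":0},
    {"grip":0,"travel":[-30,-25,0],"turn":0},
    {"grip":0,"travel":[-30,-25,0],"turn":0},
  ],
)

```text
clock: 4.55
tcp_pos: [475.7, 111.8, 123.0]
tool_rot: [-0.0, 0.072, 0.997, 0.001]
ft_force: [-0.0, 0.7, -0.2]
width: 15.0
```

```bash
python3 -c "
from h import *
plan(653.2,-123.1,110,78.9)"
```

```text
clk 4.55 tcp [475.7 111.8 123. ] jaw 81.8 tilt [-0.0005  0.0025] w 15.0 F [-0.   0.7 -0.2]
 turn 0.050 rows>=1; before-turn shift [-209.3 -207.1   12.3] after-turn shift [-219.4 -196.3   12.3] q6 -1.27
```

Request:
move_arm(
  commands=[
    {"grip":0,"travel":[-27,-27,0],"turn":0.05},
    {"grip":0,"travel":[-29,-26,0],"turn":0},
    {"grip":0,"travel":[-29,-26,0],"turn":0},
    {"grip":0,"travel":[-29,-26,0],"turn":0},
    {"grip":0,"travel":[-29,-26,0],"turn":0},
    {"grip":0,"travel":[-25,-22,0],"turn":0},
    {"grip":0,"travel":[-15,-13,0],"turn":0},
    {"grip":0,"travel":[0,0,0],"turn":0},
    {"grip":0,"travel":[0,0,0],"turn":0},
  ],
)

```text
clock: 5.3
tcp_pos: [629.0, -104.0, 106.9]
tool_rot: [-0.007, 0.101, 0.995, 0.001]
ft_force: [-0.2, 0.9, -1.0]
width: 15.1
```

```bash
python3 -c "
from h import *
plan(653.2,-123.1,70,78.9)"
```

```text
clk 5.30 tcp [ 629.  -104.   106.9] jaw 78.4 tilt [-0.0142  0.004 ] w 15.1 F [-0.2  0.9 -1. ]
 turn -0.010 rows>=1; before-turn shift [-28.1 -13.9  36.5] after-turn shift [-27.9 -14.2  36.5] q6 -1.59
```

```bash
python3 -c "
from h import *
wristcam('w4')
plan(653.2,-123.1,70,78.9)"
```

```text
clk 5.35 tcp [ 628.7 -103.7  106.8] jaw 78.4 tilt [-0.0147  0.004 ] w 14.8 F [-0.2  0.1 -1.9]
 turn -0.009 rows>=1; before-turn shift [-28.5 -14.1  36.4] after-turn shift [-28.3 -14.4  36.4] q6 -1.59
```

View pics/w4.png

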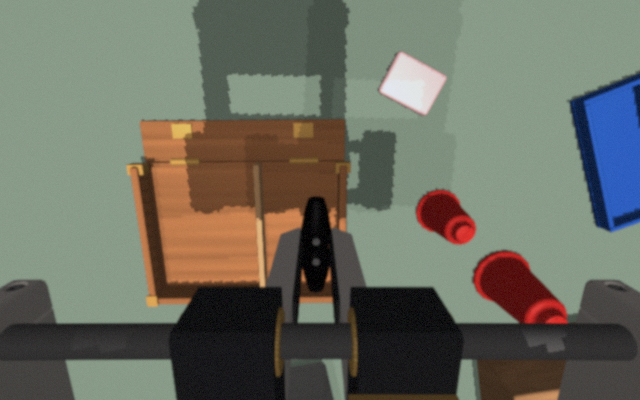

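```bash
python3 -c "
from h import *
d=load('w4')
P=plane(d,[(127,167),(350,166),(147,305)],30)[:,:2];print(P.round(1))
# predicted
a=np.radians(-11.1);U=np.array([[np.cos(a),-np.sin(a)],[np.sin(a),np.cos(a)]])
for p in [(-60,-84.5),(-60,84.5),(60,-84.5)]: print((U@p+[644.2,-168.7]).round(1))
"
```

```text
[[ 570.7 -239.7]
 [ 604.8  -71. ]
 [ 689.  -264.4]]
[ 569.1 -240.1]
[601.6 -74.2]
[ 686.8 -263.2]
```

Request:
move_arm(
  commands=[
    {"grip":0,"travel":[-14,-8,10],"turn":0},
    {"grip":0,"travel":[-14,-7,15],"turn":0},
    {"grip":0,"travel":[-3,-1,10],"turn":0},
    {"grip":0,"travel":[0,0,0],"turn":0},
    {"grip":0,"travel":[0,0,0],"turn":0},
  ],
)

```text
clock: 5.77
tcp_pos: [653.7, -120.3, 68.9]
tool_rot: [-0.009, 0.099, 0.995, 0.002]
ft_force: [0.0, -0.0, -0.2]
width: 14.9
```

```bash
python3 -c "
from h import *
plan(653.2,-123.1,12,78.9)"
```

```text
clk 5.77 tcp [ 653.7 -120.3   68.9] jaw 78.6 tilt [-0.0169  0.005 ] w 14.9 F [ 0.  -0.  -0.2]
 turn -0.004 rows>=1; before-turn shift [-1.  -3.  56.9] after-turn shift [-1.  -3.  56.9] q6 -1.61
```

Request:
move_arm(
  commands=[
    {"grip":0,"travel":[-1,-2,12],"turn":0},
    {"grip":0,"travel":[0,0,15],"turn":0},
    {"grip":0,"travel":[0,0,12],"turn":0},
    {"grip":0,"travel":[0,0,8],"turn":0},
    {"grip":0,"travel":[0,0,0],"turn":0},
    {"grip":0,"travel":[0,0,0],"turn":0},
  ],
)

```text
clock: 6.27
tcp_pos: [652.4, -119.2, 20.6]
tool_rot: [-0.008, 0.097, 0.995, 0.002]
ft_force: [0.9, 0.3, -0.0]
width: 15.1
```

```bash
python3 -c "
from h import *
plan(653.2,-123.1,12,78.9)"
```

```text
clk 6.27 tcp [ 652.4 -119.2   20.6] jaw 78.8 tilt [-0.015   0.0047] w 15.1 F [ 0.9  0.3 -0. ]
 turn -0.001 rows>=1; before-turn shift [-1.6 -3.7  8.5] after-turn shift [-1.6 -3.7  8.5] q6 -1.61
```

Request:
move_arm(
  commands=[
    {"grip":0,"travel":[-1,-4,4],"turn":0},
    {"grip":0,"travel":[0,0,5],"turn":0},
    {"grip":0,"travel":[0,0,0],"turn":0},
    {"grip":0,"travel":[0,0,0],"turn":0},
  ],
)

```text
clock: 6.6
tcp_pos: [653.2, -124.0, 12.2]
tool_rot: [-0.007, 0.097, 0.995, 0.001]
ft_force: [0.1, 0.4, 1.0]
width: 14.7
```

```bash
python3 -c "
from h import *
plan(653.2,-123.1,12,78.9)"
```

```text
clk 6.60 tcp [ 653.2 -124.    12.2] jaw 78.8 tilt [-0.0128  0.0041] w 14.7 F [0.1 0.4 1. ]
 turn -0.001 rows>=1; before-turn shift [0.2 0.8 0.2] after-turn shift [0.2 0.8 0.2] q6 -1.62
```

Request:
move_arm(
  commands=[
    {"grip":0.28,"travel":[0,0,0],"turn":0},
    {"grip":0.28,"travel":[0,0,0],"turn":0},
    {"grip":0.28,"travel":[0,0,0],"turn":0},
    {"grip":0.28,"travel":[0,0,-15],"turn":0},
    {"grip":0.28,"travel":[0,0,-30],"turn":0},
    {"grip":0.28,"travel":[0,0,-40],"turn":0},
    {"grip":0.28,"travel":[0,0,-40],"turn":0},
    {"grip":0.28,"travel":[0,0,0],"turn":0},
    {"grip":0.28,"travel":[0,0,0],"turn":0},
  ],
)

```text
clock: 7.35
tcp_pos: [654.2, -124.3, 142.5]
tool_rot: [-0.007, 0.097, 0.995, 0.002]
ft_force: [1.0, 0.6, -1.2]
width: 26.4
```

```bash
python3 -c "
from h import *
wristcam('w5')
plan(406.6,-170.5,140,38)"
```

```text
clk 7.40 tcp [ 654.7 -124.4  143.3] jaw 78.8 tilt [-0.0128  0.0041] w 26.5 F [-0.1 -0.8  1.6]
 turn 0.712 rows>=6; before-turn shift [234.4 -93.4   6.3] after-turn shift [ 116.4 -223.8    6.3] q6 -1.62
```

View pics/w5.png

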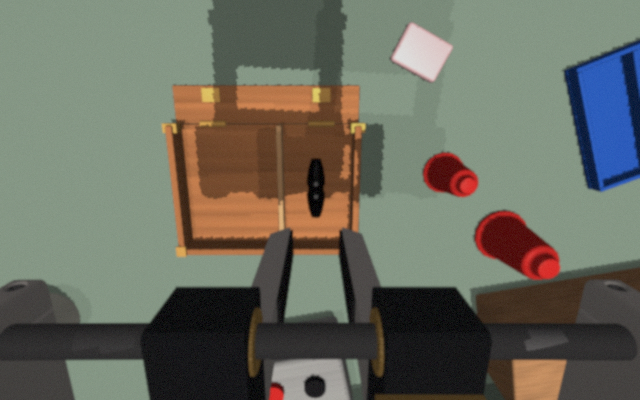

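The toggle is lying in the narrow bay at (316,187), clear of the divider and walls. Next is the buckle.

Request:
move_arm(
  commands=[
    {"grip":0.75,"travel":[20,-8,0],"turn":0},
    {"grip":0.75,"travel":[30,-12,0],"turn":0},
    {"grip":0.75,"travel":[30,-12,0],"turn":0},
    {"grip":0.75,"travel":[30,-12,0],"turn":0},
    {"grip":0.75,"travel":[30,-12,0],"turn":0},
    {"grip":0.75,"travel":[30,-12,0],"turn":0},
    {"grip":0.75,"travel":[20,-8,0],"turn":0.12},
    {"grip":0.75,"travel":[0,0,0],"turn":0.12},
    {"grip":0.75,"travel":[0,0,0],"turn":0.12},
    {"grip":0.75,"travel":[0,0,0],"turn":0.12},
  ],
)

```text
clock: 8.23
tcp_pos: [439.9, -161.0, 135.7]
tool_rot: [-0.012, 0.336, 0.942, -0.0]
ft_force: [0.4, 0.4, -0.0]
width: 70.3
```

```bash
python3 -c "
from h import *
plan(406.6,-170.5,140,38)"
```

```text
clk 8.23 tcp [ 439.9 -161.   135.7] jaw 50.7 tilt [-0.0235  0.0084] w 70.3 F [ 0.4  0.4 -0. ]
 turn 0.222 rows>=2; before-turn shift [ 19.9 -28.4  -3.6] after-turn shift [ 13.1 -32.1  -3.6] q6 -1.31
```

Request:
move_arm(
  commands=[
    {"grip":0.75,"travel":[0,0,0],"turn":0.11},
    {"grip":0.75,"travel":[0,0,0],"turn":0.11},
    {"grip":0.75,"travel":[8,-20,0],"turn":0},
    {"grip":0.75,"travel":[5,-12,0],"turn":0},
    {"grip":0.75,"travel":[0,0,0],"turn":0},
    {"grip":0.75,"travel":[0,0,0],"turn":0},
  ],
)

```text
clock: 8.73
tcp_pos: [403.5, -169.3, 131.7]
tool_rot: [-0.016, 0.447, 0.894, -0.001]
ft_force: [0.4, -0.8, 1.1]
width: 70.1
```

```bash
python3 -c "
from h import *
wristcam('w6')
plan(406.6,-170.5,60,38)"
```

```text
clk 8.78 tcp [ 403.6 -169.2  131.7] jaw 36.9 tilt [-0.0299  0.0116] w 70.4 F [-0.3  0.6 -0.1]
 turn -0.020 rows>=1; before-turn shift [-4.7  2.8 71.5] after-turn shift [-4.8  2.7 71.5] q6 -1.12
```

View pics/w6.png

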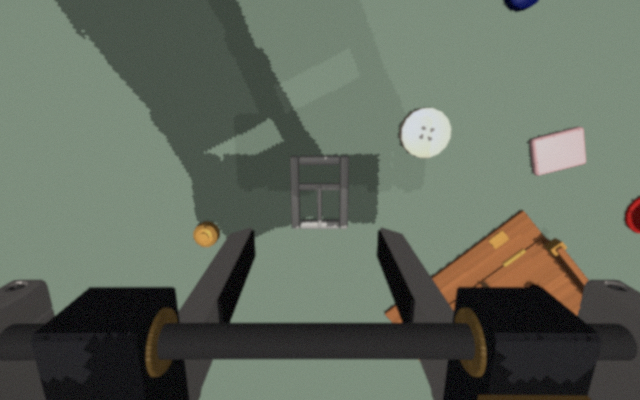

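```bash
python3 -c "
from h import *
d=load('w6')
P=plane(d,[(291,156),(348,156),(347.5,228),(292,228)],10)[:,:2];print(P.round(1),P.mean(0))
e=P[1]-P[0];print(np.linalg.norm(e),np.degrees(np.arctan2(e[1],e[0])));e=P[2]-P[1];print(np.linalg.norm(e),np.degrees(np.arctan2(e[1],e[0])))
c=P.mean(0);plan(c[0],c[1],60,38)"
```

```text
[[ 364.7 -156.3]
 [ 405.8 -125.4]
 [ 447.9 -179.7]
 [ 405.7 -211.7]] [ 406.01545166 -168.26999806]
51.43531173007544 36.909673200948056
68.71084238264676 -52.2507977497359
clk 8.78 tcp [ 403.6 -169.2  131.7] jaw 36.9 tilt [-0.0299  0.0116] w 70.4 F [-0.3  0.6 -0.1]
 turn -0.020 rows>=1; before-turn shift [-2.6  3.7 71.6] after-turn shift [-2.7  3.6 71.6] q6 -1.12
```

Request:
move_arm(
  commands=[
    {"grip":0.75,"travel":[-2,2,20],"turn":0},
    {"grip":0.75,"travel":[-1,1,30],"turn":0},
    {"grip":0.75,"travel":[0,0,25],"turn":0},
    {"grip":0.75,"travel":[0,0,0],"turn":0},
    {"grip":0.75,"travel":[0,0,0],"turn":0},
  ],
)

```text
clock: 9.2
tcp_pos: [409.2, -168.6, 54.5]
tool_rot: [-0.014, 0.446, 0.895, -0.001]
ft_force: [1.4, -0.1, 0.6]
width: 70.2
```

```bash
python3 -c "
from h import *
plan(406.3,-169.5,4,37.3)"
```

```text
clk 9.20 tcp [ 409.2 -168.6   54.5] jaw 37.0 tilt [-0.0272  0.0104] w 70.2 F [ 1.4 -0.1  0.6]
 turn -0.005 rows>=1; before-turn shift [-0.2 -2.1 50.5] after-turn shift [-0.2 -2.1 50.5] q6 -1.12
```

Request:
move_arm(
  commands=[
    {"grip":0.75,"travel":[0,-2,15],"turn":0},
    {"grip":0.75,"travel":[0,-1,15],"turn":0},
    {"grip":0.75,"travel":[0,0,10],"turn":0},
    {"grip":0.75,"travel":[0,0,0],"turn":0},
    {"grip":0.75,"travel":[0,0,0],"turn":0},
  ],
)

```text
clock: 9.62
tcp_pos: [409.7, -170.9, 18.2]
tool_rot: [-0.012, 0.445, 0.895, -0.001]
ft_force: [0.4, -0.4, 0.1]
width: 70.1
```

```bash
python3 -c "
from h import *
plan(406.3,-169.5,4,37.3)"
```

```text
clk 9.62 tcp [ 409.7 -170.9   18.2] jaw 37.1 tilt [-0.0219  0.0078] w 70.1 F [ 0.4 -0.4  0.1]
 turn -0.003 rows>=1; before-turn shift [ 3.  -1.7 14.3] after-turn shift [ 3.  -1.7 14.3] q6 -1.12
```

Request:
move_arm(
  commands=[
    {"grip":0.75,"travel":[3,-2,6],"turn":0},
    {"grip":0.75,"travel":[0,0,7],"turn":0},
    {"grip":0.75,"travel":[0,0,1],"turn":0},
    {"grip":0.75,"travel":[0,0,0],"turn":0},
    {"grip":0.75,"travel":[0,0,0],"turn":0},
  ],
)

```text
clock: 10.03
tcp_pos: [407.3, -170.1, 5.7]
tool_rot: [-0.01, 0.445, 0.895, -0.001]
ft_force: [0.1, -0.0, 0.3]
width: 70.3
```

```bash
python3 -c "
from h import *
plan(406.3,-169.5,4,37.3)"
```

```text
clk 10.03 tcp [ 407.3 -170.1    5.7] jaw 37.1 tilt [-0.0184  0.006 ] w 70.3 F [ 0.1 -0.   0.3]
 turn -0.003 rows>=1; before-turn shift [ 1.  -0.4  1.7] after-turn shift [ 1.1 -0.4  1.7] q6 -1.12
```

Request:
move_arm(
  commands=[
    {"grip":0.75,"travel":[0,0,2],"turn":0},
    {"grip":0.4,"travel":[0,0,0],"turn":0},
    {"grip":0.4,"travel":[0,0,0],"turn":0},
    {"grip":0.4,"travel":[0,0,0],"turn":0},
    {"grip":0.4,"travel":[0,0,0],"turn":0},
  ],
  grip_force=20,
)

```text
clock: 10.45
tcp_pos: [407.6, -170.2, 4.0]
tool_rot: [-0.009, 0.445, 0.895, -0.001]
ft_force: [0.0, 0.8, -0.7]
width: 53.5
```

```bash
python3 -c "
from h import *
plan(406.3,-169.5,4,37.3)"
```

```text
clk 10.45 tcp [ 407.6 -170.2    4. ] jaw 37.1 tilt [-0.0178  0.0057] w 53.5 F [ 0.   0.8 -0.7]
 turn -0.003 rows>=1; before-turn shift [ 1.4 -0.6  0. ] after-turn shift [ 1.4 -0.6  0. ] q6 -1.12
```

Request:
move_arm(
  commands=[
    {"grip":0.4,"travel":[0,0,-15],"turn":0},
    {"grip":0.4,"travel":[0,0,-30],"turn":0},
    {"grip":0.4,"travel":[0,0,-35],"turn":0},
    {"grip":0.4,"travel":[0,0,-30],"turn":0},
    {"grip":0.4,"travel":[0,0,0],"turn":0.12},
    {"grip":0.4,"travel":[0,0,0],"turn":0.12},
    {"grip":0.4,"travel":[0,0,0],"turn":0.12},
    {"grip":0.4,"travel":[0,0,0],"turn":0.12},
    {"grip":0.4,"travel":[0,0,0],"turn":0.12},
    {"grip":0.4,"travel":[0,0,0],"turn":0.12},
  ],
)

```text
clock: 11.28
tcp_pos: [409.1, -170.6, 120.4]
tool_rot: [-0.008, 0.74, 0.672, -0.005]
ft_force: [0.3, 0.2, -0.4]
width: 53.6
```

```bash
python3 -c "
from h import *
plan(632.6,-201.5,100,-11.1)"
```

```text
clk 11.28 tcp [ 409.1 -170.6  120.4] jaw -5.5 tilt [-0.0175  0.0056] w 53.6 F [ 0.3  0.2 -0.4]
 turn 0.097 rows>=1; before-turn shift [ -9.3 225.8  16.3] after-turn shift [ 12.7 225.6  16.3] q6 -0.38
```

Request:
move_arm(
  commands=[
    {"grip":0.4,"travel":[0,0,0],"turn":0.1},
    {"grip":0.4,"travel":[1,20,0],"turn":0},
    {"grip":0.4,"travel":[2,35,0],"turn":0},
    {"grip":0.4,"travel":[2,40,0],"turn":0},
    {"grip":0.4,"travel":[2,40,0],"turn":0},
    {"grip":0.4,"travel":[2,40,0],"turn":0},
    {"grip":0.4,"travel":[2,30,0],"turn":0},
    {"grip":0.4,"travel":[0,15,0],"turn":0},
    {"grip":0.4,"travel":[0,0,0],"turn":0},
    {"grip":0.4,"travel":[0,0,0],"turn":0},
  ],
)

```text
clock: 12.12
tcp_pos: [634.6, -206.1, 113.8]
tool_rot: [-0.008, 0.778, 0.628, -0.006]
ft_force: [-0.2, -0.6, -1.1]
width: 53.6
```

```bash
python3 -c "
from h import *
wristcam('w7')
plan(632.6,-201.5,60,-11.1)"
```

```text
clk 12.17 tcp [ 634.2 -206.1  113.9] jaw -12.2 tilt [-0.0194  0.0063] w 53.6 F [-0.   0.3 -0.4]
 turn -0.019 rows>=1; before-turn shift [ 4.  -1.5 53.9] after-turn shift [ 4.  -1.4 53.9] q6 -0.16
```

View pics/w7.png

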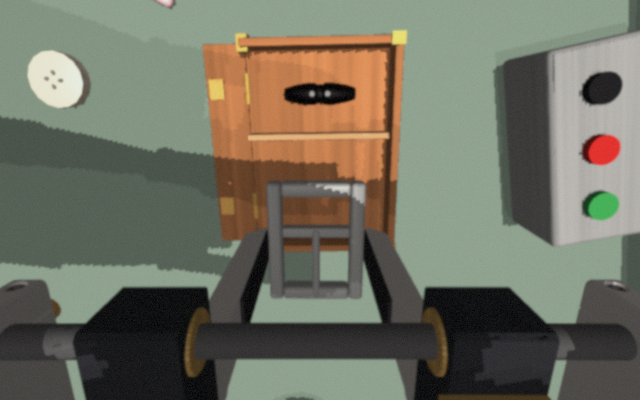

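Request:
move_arm(
  commands=[
    {"grip":0.4,"travel":[4,-1,15],"turn":0},
    {"grip":0.4,"travel":[0,0,25],"turn":0},
    {"grip":0.4,"travel":[0,0,20],"turn":0},
    {"grip":0.4,"travel":[0,0,0],"turn":0},
    {"grip":0.4,"travel":[0,0,0],"turn":0},
  ],
)

```text
clock: 12.58
tcp_pos: [629.7, -201.5, 55.3]
tool_rot: [-0.007, 0.778, 0.628, -0.005]
ft_force: [1.2, -0.6, -0.5]
width: 53.7
```

```bash
python3 -c "
from h import *
plan(632.6,-201.5,11,-11.1)"
```

```text
clk 12.58 tcp [ 629.7 -201.5   55.3] jaw -12.2 tilt [-0.0172  0.0053] w 53.7 F [ 1.2 -0.6 -0.5]
 turn -0.020 rows>=1; before-turn shift [ 0.6  3.7 44.2] after-turn shift [ 0.5  3.7 44.2] q6 -0.15
```

Request:
move_arm(
  commands=[
    {"grip":0.4,"travel":[0,3,12],"turn":-0.02},
    {"grip":0.4,"travel":[0,2,15],"turn":0},
    {"grip":0.4,"travel":[0,0,8],"turn":0},
    {"grip":0.4,"travel":[0,0,0],"turn":0},
    {"grip":0.4,"travel":[0,0,0],"turn":0},
  ],
)

```text
clock: 13.0
tcp_pos: [634.8, -203.1, 20.8]
tool_rot: [-0.006, 0.772, 0.636, -0.004]
ft_force: [-0.2, 0.2, 0.0]
width: 53.7
```

```bash
python3 -c "
from h import *
plan(632.6,-201.5,11,-11.1)"
```

```text
clk 13.00 tcp [ 634.8 -203.1   20.8] jaw -11.0 tilt [-0.0134  0.0038] w 53.7 F [-0.2  0.2  0. ]
 turn 0.002 rows>=1; before-turn shift [ 1.2 -2.3  9.8] after-turn shift [ 1.2 -2.3  9.8] q6 -0.17
```

Request:
move_arm(
  commands=[
    {"grip":0.4,"travel":[1,-1,5],"turn":0},
    {"grip":0.4,"travel":[0,0,5],"turn":0},
    {"grip":0.4,"travel":[0,0,1],"turn":0},
    {"grip":0.4,"travel":[0,0,0],"turn":0},
  ],
)

```text
clock: 13.33
tcp_pos: [634.4, -202.1, 10.1]
tool_rot: [-0.005, 0.772, 0.636, -0.004]
ft_force: [-0.8, 0.2, 1.6]
width: 53.7
```

```bash
python3 -c "
from h import *
plan(632.6,-201.5,11,-11.1)"
```

```text
clk 13.33 tcp [ 634.4 -202.1   10.1] jaw -11.0 tilt [-0.0116  0.0031] w 53.7 F [-0.8  0.2  1.6]
 turn 0.002 rows>=1; before-turn shift [ 0.2 -1.9 -0.9] after-turn shift [ 0.2 -1.9 -0.9] q6 -0.17
```

Request:
move_arm(
  commands=[
    {"grip":0.68,"travel":[0,0,0],"turn":0},
    {"grip":0.68,"travel":[0,0,0],"turn":0},
    {"grip":0.68,"travel":[0,0,0],"turn":0},
    {"grip":0.68,"travel":[0,0,-15],"turn":0},
    {"grip":0.68,"travel":[0,0,-30],"turn":0},
    {"grip":0.68,"travel":[0,0,-40],"turn":0},
    {"grip":0.68,"travel":[0,0,-40],"turn":0},
    {"grip":0.68,"travel":[0,0,0],"turn":0},
    {"grip":0.68,"travel":[0,0,0],"turn":0},
  ],
)

```text
clock: 14.08
tcp_pos: [635.1, -202.1, 139.5]
tool_rot: [-0.006, 0.772, 0.636, -0.004]
ft_force: [-0.4, -0.1, -0.7]
width: 64.1
```

```bash
python3 -c "
from h import *
wristcam('w8')
plan(446,-71,140,15)"
```

```text
clk 14.13 tcp [ 635.6 -202.2  140.3] jaw -11.0 tilt [-0.0125  0.0035] w 63.6 F [ 0.6 -0.6  1.8]
 turn -0.454 rows>=4; before-turn shift [  92.7 -211.1    3.1] after-turn shift [ 175.8 -149.2    3.1] q6 -0.17
```

View pics/w8.png

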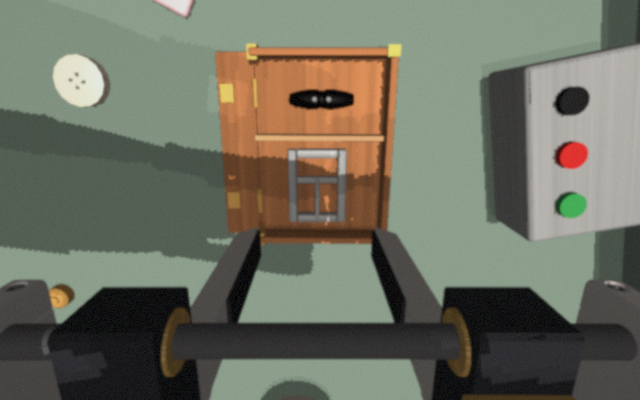

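The buckle is lying flat in the wide bay at (317,185), clear of the walls. The gilt button is next.

```bash
python3 -c "
from h import *
plan(342.9,-270.4,140,10.8)"
```

```text
clk 14.13 tcp [ 635.6 -202.2  140.3] jaw -11.0 tilt [-0.0125  0.0035] w 63.6 F [ 0.6 -0.6  1.8]
 turn -0.380 rows>=4; before-turn shift [-122.7 -274.4    3.7] after-turn shift [ -12.1 -300.3    3.7] q6 -0.17
```

Request:
move_arm(
  commands=[
    {"grip":0.5,"travel":[-9,-20,0],"turn":0},
    {"grip":0.5,"travel":[-16,-36,0],"turn":0},
    {"grip":0.5,"travel":[-16,-36,0],"turn":0},
    {"grip":0.5,"travel":[-16,-36,0],"turn":0},
    {"grip":0.5,"travel":[-16,-36,0],"turn":0},
    {"grip":0.5,"travel":[-16,-36,0],"turn":0},
    {"grip":0.5,"travel":[-16,-36,0],"turn":0},
    {"grip":0.5,"travel":[-10,-20,0],"turn":-0.12},
    {"grip":0.5,"travel":[0,0,0],"turn":-0.12},
    {"grip":0.5,"travel":[0,0,0],"turn":-0.12},
  ],
)

```text
clock: 14.97
tcp_pos: [346.7, -264.3, 133.0]
tool_rot: [-0.012, 0.641, 0.767, -0.003]
ft_force: [0.5, 0.0, 0.5]
width: 46.9
```

```bash
python3 -c "
from h import *
plan(342.9,-270.4,130,10.8)"
```

```text
clk 14.97 tcp [ 346.7 -264.3  133. ] jaw 10.3 tilt [-0.022   0.0102] w 46.9 F [0.5 0.  0.5]
 turn -0.009 rows>=1; before-turn shift [-5.3 -4.7  3. ] after-turn shift [-5.3 -4.8  3. ] q6 -0.91
```

Request:
move_arm(
  commands=[
    {"grip":0.5,"travel":[-4,-4,10],"turn":0},
    {"grip":0.5,"travel":[0,0,0],"turn":0},
    {"grip":0.5,"travel":[0,0,0],"turn":0},
  ],
)

```text
clock: 15.22
tcp_pos: [341.7, -268.7, 121.2]
tool_rot: [-0.013, 0.639, 0.769, -0.003]
ft_force: [-0.2, 0.5, 1.3]
width: 47.2
```

```bash
python3 -c "
from h import *
d=wristcam('w9');h=cv2.cvtColor(d['image'],cv2.COLOR_RGB2HSV)
mblob(d,(h[:,:,0]<30)&(h[:,:,1]>110),(280,150,360,230),9)
plan(342.9,-270.4,60,10.8)"
```

```text
[306 181  26  26 519] rect [ 342.7 -268.1] [22.5 23.3] long axis -79.1 cen [ 342.9 -268.1]
clk 15.27 tcp [ 341.7 -268.5  121.1] jaw 10.6 tilt [-0.024   0.0121] w 46.8 F [ 0.3  0.6 -0.6]
 turn -0.003 rows>=1; before-turn shift [-3.1  2.2 61. ] after-turn shift [-3.1  2.2 61. ] q6 -0.93
```

View pics/w9.png

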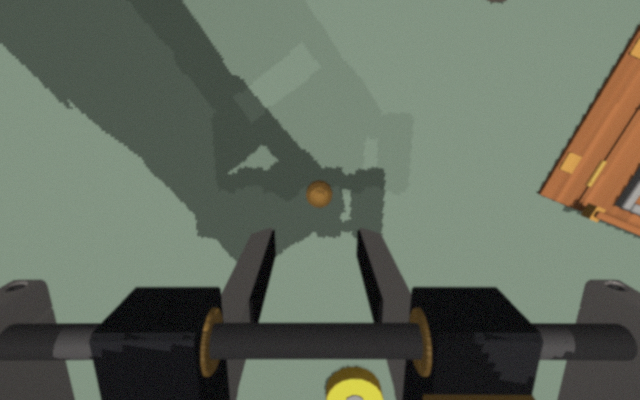

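Request:
move_arm(
  commands=[
    {"grip":0.5,"travel":[-1,2,20],"turn":0},
    {"grip":0.5,"travel":[-1,0,30],"turn":0},
    {"grip":0.5,"travel":[0,0,30],"turn":0},
    {"grip":0.5,"travel":[0,0,0],"turn":0},
    {"grip":0.5,"travel":[0,0,0],"turn":0},
  ],
)

```text
clock: 15.68
tcp_pos: [344.3, -269.2, 40.4]
tool_rot: [-0.012, 0.64, 0.769, -0.003]
ft_force: [-0.0, -0.1, 0.2]
width: 47.2
```

```bash
python3 -c "
from h import *
plan(342.8,-269,4,10.8)"
```

```text
clk 15.68 tcp [ 344.3 -269.2   40.4] jaw 10.5 tilt [-0.0216  0.0101] w 47.2 F [-0.  -0.1  0.2]
 turn -0.006 rows>=1; before-turn shift [-0.1 -0.8 36.4] after-turn shift [-0.1 -0.8 36.4] q6 -0.92
```

Request:
move_arm(
  commands=[
    {"grip":0.5,"travel":[0,0,12],"turn":0},
    {"grip":0.5,"travel":[0,0,12],"turn":0},
    {"grip":0.5,"travel":[0,-1,7],"turn":0},
    {"grip":0.5,"travel":[0,0,0],"turn":0},
    {"grip":0.5,"travel":[0,0,0],"turn":0},
  ],
)

```text
clock: 16.1
tcp_pos: [345.8, -270.7, 14.9]
tool_rot: [-0.008, 0.64, 0.768, -0.003]
ft_force: [0.1, -1.1, 1.2]
width: 46.8
```

```bash
python3 -c "
from h import *
plan(342.8,-269,4,10.8)"
```

```text
clk 16.10 tcp [ 345.8 -270.7   14.9] jaw 10.4 tilt [-0.017   0.0058] w 46.8 F [ 0.1 -1.1  1.2]
 turn -0.006 rows>=1; before-turn shift [ 2.1 -2.4 11. ] after-turn shift [ 2.1 -2.4 11. ] q6 -0.92
```

Request:
move_arm(
  commands=[
    {"grip":0.5,"travel":[1,-2,5],"turn":0},
    {"grip":0.5,"travel":[1,-1,5],"turn":0},
    {"grip":0.5,"travel":[0,0,2],"turn":0},
    {"grip":0.5,"travel":[0,0,0],"turn":0},
    {"grip":0.5,"travel":[0,0,0],"turn":0},
  ],
)

```text
clock: 16.52
tcp_pos: [343.0, -270.0, 4.6]
tool_rot: [-0.006, 0.64, 0.768, -0.003]
ft_force: [0.6, -0.4, -0.3]
width: 47.1
```

```bash
python3 -c "
from h import *
plan(342.8,-269,4,10.8)"
```

```text
clk 16.52 tcp [ 343.  -270.     4.6] jaw 10.4 tilt [-0.0142  0.0033] w 47.1 F [ 0.6 -0.4 -0.3]
 turn -0.007 rows>=1; before-turn shift [ 1.  -0.   0.6] after-turn shift [ 1.  -0.   0.6] q6 -0.92
```

Request:
move_arm(
  commands=[
    {"grip":0.1,"travel":[1,0,0],"turn":0},
    {"grip":0.1,"travel":[0,0,0],"turn":0},
    {"grip":0.1,"travel":[0,0,0],"turn":0},
    {"grip":0.1,"travel":[0,0,0],"turn":0},
    {"grip":0.1,"travel":[0,0,0],"turn":0},
    {"grip":0.1,"travel":[0,0,-15],"turn":0},
    {"grip":0.1,"travel":[0,0,-30],"turn":0},
    {"grip":0.1,"travel":[0,0,-40],"turn":0},
    {"grip":0.1,"travel":[0,0,-40],"turn":0},
    {"grip":0.1,"travel":[0,0,0],"turn":0},
  ],
  grip_force=12,
)

```text
clock: 17.35
tcp_pos: [343.5, -268.3, 133.4]
tool_rot: [-0.009, 0.64, 0.768, -0.003]
ft_force: [0.2, -0.5, 0.8]
width: 22.2
```

```bash
python3 -c "
from h import *
wristcam('w10')
plan(644.3,148.5,130,10.8)"
```

```text
clk 17.40 tcp [ 342.7 -267.6  130.5] jaw 10.4 tilt [-0.0206  0.0092] w 22.4 F [ 0.2  0.5 -0.2]
 turn -0.007 rows>=1; before-turn shift [354.8 371.8  -1.9] after-turn shift [352.3 374.2  -1.9] q6 -0.92
```

View pics/w10.png

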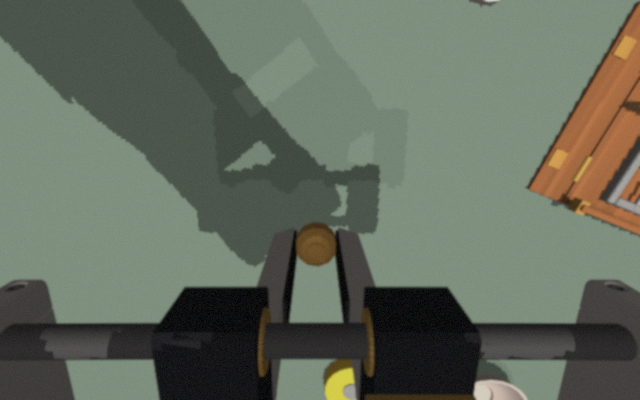

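Request:
move_arm(
  commands=[
    {"grip":0.1,"travel":[14,14,0],"turn":0},
    {"grip":0.1,"travel":[27,28,0],"turn":0},
    {"grip":0.1,"travel":[27,28,0],"turn":0},
    {"grip":0.1,"travel":[27,28,0],"turn":0},
    {"grip":0.1,"travel":[27,28,0],"turn":0},
    {"grip":0.1,"travel":[27,28,0],"turn":0},
    {"grip":0.1,"travel":[27,28,0],"turn":0},
    {"grip":0.1,"travel":[27,28,0],"turn":0},
  ],
)

```text
clock: 18.07
tcp_pos: [514.7, -23.8, 121.9]
tool_rot: [-0.013, 0.644, 0.765, -0.005]
ft_force: [0.5, -1.1, 0.2]
width: 22.4
```

```bash
python3 -c "
from h import *
plan(644.3,148.5,130,10.8)"
```

```text
clk 18.07 tcp [514.7 -23.8 121.9] jaw 9.8 tilt [-0.0263  0.0095] w 22.4 F [ 0.5 -1.1  0.2]
 turn -0.017 rows>=1; before-turn shift [147.8 156.8  -9.8] after-turn shift [145.1 159.4  -9.8] q6 -0.29
```

Request:
move_arm(
  commands=[
    {"grip":0.1,"travel":[26,28,0],"turn":-0.017},
    {"grip":0.1,"travel":[26,28,0],"turn":0},
    {"grip":0.1,"travel":[26,28,0],"turn":0},
    {"grip":0.1,"travel":[26,28,0],"turn":0},
    {"grip":0.1,"travel":[16,20,0],"turn":0},
    {"grip":0.1,"travel":[8,8,0],"turn":0},
    {"grip":0.1,"travel":[0,0,0],"turn":0},
    {"grip":0.1,"travel":[0,0,0],"turn":0},
  ],
)

```text
clock: 18.73
tcp_pos: [630.9, 143.8, 105.2]
tool_rot: [-0.018, 0.634, 0.773, -0.01]
ft_force: [-0.4, 0.3, -0.3]
width: 22.0
```

```bash
python3 -c "
from h import *
wristcam('w11')
plan(644.3,148.5,60,10.8)"
```

```text
clk 18.78 tcp [630.6 143.4 105.1] jaw 11.2 tilt [-0.0411  0.0082] w 21.8 F [ 0.1 -0.  -1.1]
 turn 0.008 rows>=1; before-turn shift [ 1.6 16.1 44.5] after-turn shift [ 1.7 16.1 44.5] q6 -0.04
```

View pics/w11.png

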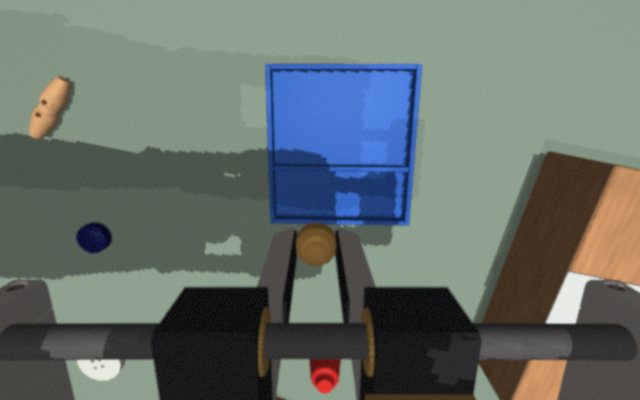

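```bash
python3 -c "
from h import *
d=load('w11')
P=plane(d,[(266,64),(422,64),(409.5,226),(271,224)],16)[:,:2];print(P.round(1),P.mean(0).round(1))
for i in range(4):
  e=P[i]-P[i-1];print(np.linalg.norm(e).round(1),np.degrees(np.arctan2(e[1],e[0])).round(1))
"
```

```text
[[570.9 241.1]
 [685.2 263.1]
 [710.  138. ]
 [595.1 115.5]] [640.3 189.4]
127.9 100.9
116.4 10.9
127.5 -78.8
117.1 -168.9
```

Request:
move_arm(
  commands=[
    {"grip":0.1,"travel":[1,8,10],"turn":0},
    {"grip":0.1,"travel":[1,8,20],"turn":0},
    {"grip":0.1,"travel":[0,2,20],"turn":0},
    {"grip":0.1,"travel":[0,0,0],"turn":0},
    {"grip":0.1,"travel":[0,0,0],"turn":0},
  ],
)

```text
clock: 19.2
tcp_pos: [644.7, 143.8, 53.4]
tool_rot: [-0.018, 0.636, 0.771, -0.01]
ft_force: [0.8, 0.5, 0.5]
width: 22.0
```

```bash
python3 -c "
from h import *
plan(645,149,10,10.8)"
```

```text
clk 19.20 tcp [644.7 143.8  53.4] jaw 10.9 tilt [-0.0411  0.0078] w 22.0 F [0.8 0.5 0.5]
 turn 0.003 rows>=1; before-turn shift [ 4.4  3.  43.3] after-turn shift [ 4.4  3.  43.3] q6 -0.04
```

Request:
move_arm(
  commands=[
    {"grip":0.1,"travel":[3,2,12],"turn":0},
    {"grip":0.1,"travel":[2,1,12],"turn":0},
    {"grip":0.1,"travel":[0,0,8],"turn":0},
    {"grip":0.1,"travel":[0,0,0],"turn":0},
    {"grip":0.1,"travel":[0,0,0],"turn":0},
  ],
)

```text
clock: 19.62
tcp_pos: [645.6, 148.4, 21.4]
tool_rot: [-0.017, 0.637, 0.77, -0.009]
ft_force: [-0.4, 0.6, -0.4]
width: 22.0
```

```bash
python3 -c "
from h import *
plan(645,149,10,10.8)"
```

```text
clk 19.62 tcp [645.6 148.4  21.4] jaw 10.8 tilt [-0.0382  0.0083] w 22.0 F [-0.4  0.6 -0.4]
 turn 0.001 rows>=1; before-turn shift [ 0.5 -0.1 11.4] after-turn shift [ 0.5 -0.1 11.4] q6 -0.03
```

Request:
move_arm(
  commands=[
    {"grip":0.1,"travel":[0,0,6],"turn":0},
    {"grip":0.1,"travel":[0,0,5],"turn":0},
    {"grip":0.1,"travel":[0,0,1],"turn":0},
    {"grip":0.1,"travel":[0,0,0],"turn":0},
  ],
)

```text
clock: 19.95
tcp_pos: [645.5, 148.7, 9.1]
tool_rot: [-0.017, 0.637, 0.771, -0.008]
ft_force: [-0.2, 0.9, 1.2]
width: 22.1
```

```bash
python3 -c "
from h import *
plan(645,149,10,10.8)"
```

```text
clk 19.95 tcp [645.5 148.7   9.1] jaw 10.8 tilt [-0.0368  0.0085] w 22.1 F [-0.2  0.9  1.2]
 turn 0.001 rows>=1; before-turn shift [ 0.4 -0.5 -0.8] after-turn shift [ 0.4 -0.5 -0.8] q6 -0.03
```

Request:
move_arm(
  commands=[
    {"grip":0.45,"travel":[0,0,0],"turn":0},
    {"grip":0.45,"travel":[0,0,0],"turn":0},
    {"grip":0.45,"travel":[0,0,0],"turn":0},
    {"grip":0.45,"travel":[0,0,-15],"turn":0},
    {"grip":0.45,"travel":[0,0,-30],"turn":0},
    {"grip":0.45,"travel":[0,0,-40],"turn":0},
    {"grip":0.45,"travel":[0,0,-40],"turn":0},
    {"grip":0.45,"travel":[0,0,0],"turn":0},
    {"grip":0.45,"travel":[0,0,0],"turn":0},
  ],
)

```text
clock: 20.7
tcp_pos: [649.6, 147.5, 139.1]
tool_rot: [-0.018, 0.637, 0.771, -0.009]
ft_force: [-0.5, -0.3, -0.9]
width: 42.5
```

```bash
python3 -c "
from h import *
wristcam('w12')
plan(446,-70.5,130,10.8)"
```

```text
clk 20.75 tcp [650.1 147.5 139.9] jaw 10.9 tilt [-0.0372  0.0084] w 42.2 F [-0.3  0.3  1.1]
 turn 0.001 rows>=1; before-turn shift [-176.  -241.    15.6] after-turn shift [-176.2 -240.8   15.6] q6 -0.03
```

View pics/w12.png

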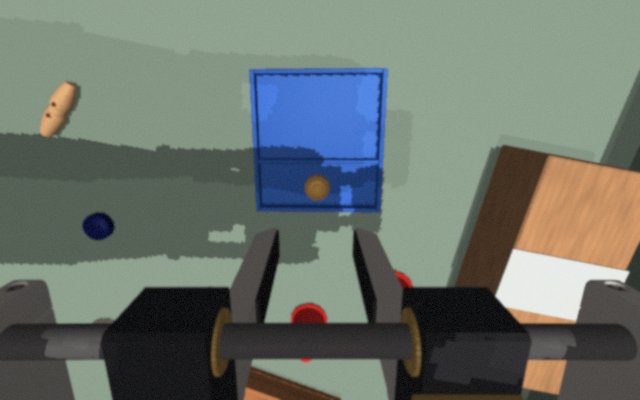

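The gilt button sits in the small pocket at (317,188). Now the pearl button.

Request:
move_arm(
  commands=[
    {"grip":0.7,"travel":[-12,-16,0],"turn":0},
    {"grip":0.7,"travel":[-23,-32,2],"turn":0},
    {"grip":0.7,"travel":[-23,-32,2],"turn":0},
    {"grip":0.7,"travel":[-23,-32,2],"turn":0},
    {"grip":0.7,"travel":[-23,-32,2],"turn":0},
    {"grip":0.7,"travel":[-23,-32,2],"turn":0},
    {"grip":0.7,"travel":[-23,-32,2],"turn":0},
    {"grip":0.7,"travel":[-15,-20,0],"turn":0},
    {"grip":0.7,"travel":[0,0,0],"turn":0},
    {"grip":0.7,"travel":[0,0,0],"turn":0},
  ],
)

```text
clock: 21.58
tcp_pos: [443.2, -63.4, 123.3]
tool_rot: [-0.021, 0.636, 0.771, -0.011]
ft_force: [0.3, -0.0, 0.3]
width: 65.9
```

```bash
python3 -c "
from h import *
d=wristcam('w13');h=cv2.cvtColor(d['image'],cv2.COLOR_RGB2HSV)
mblob(d,(h[:,:,2]>110)&(h[:,:,1]<45),(270,130,375,232),11)
plan(446,-70.5,60,10.8)"
```

```text
[ 270  130  105   44 2971] rect [437.5 -25.5] [90.7 37.2] long axis 11.1 cen [445.3 -18.5]
clk 21.63 tcp [443.4 -63.1 123.2] jaw 11.0 tilt [-0.0478  0.0096] w 65.7 F [1.4 0.2 0. ]
 turn 0.004 rows>=1; before-turn shift [-8.9  4.  63. ] after-turn shift [-8.9  4.  63. ] q6 -0.41
```

View pics/w13.png

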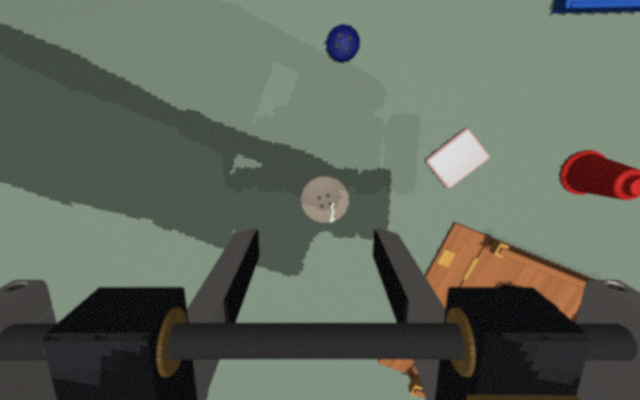

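```bash
python3 -c "
from h import *
d=load('w13')
print(plane(d,[(325,200),(301,200),(349,200),(325,176),(325,223)],11).round(1))
c=plane(d,[(325,200)],11)[0];plan(c[0],c[1],50,10.8)"
```

```text
[[448.4 -67.8  11. ]
 [427.1 -72.2  11. ]
 [469.6 -63.4  11. ]
 [444.1 -46.1  11. ]
 [452.7 -89.4  11. ]]
clk 21.63 tcp [443.4 -63.1 123.2] jaw 11.0 tilt [-0.0478  0.0096] w 65.7 F [1.4 0.2 0. ]
 turn 0.004 rows>=1; before-turn shift [-6.9  7.3 72.9] after-turn shift [-6.8  7.3 72.9] q6 -0.41
```

Request:
move_arm(
  commands=[
    {"grip":0.7,"travel":[-5,4,15],"turn":0},
    {"grip":0.7,"travel":[-3,2,30],"turn":0},
    {"grip":0.7,"travel":[0,0,30],"turn":0},
    {"grip":0.7,"travel":[0,0,0],"turn":0},
    {"grip":0.7,"travel":[0,0,0],"turn":0},
  ],
)

```text
clock: 22.05
tcp_pos: [451.5, -66.0, 45.3]
tool_rot: [-0.021, 0.634, 0.773, -0.011]
ft_force: [0.4, -0.9, 0.9]
width: 65.7
```

```bash
python3 -c "
from h import *
plan(447.6,-69,4,10.8)"
```

```text
clk 22.05 tcp [451.5 -66.   45.3] jaw 11.3 tilt [-0.0454  0.0093] w 65.7 F [ 0.4 -0.9  0.9]
 turn 0.008 rows>=1; before-turn shift [-2.9 -2.7 41.4] after-turn shift [-2.9 -2.7 41.4] q6 -0.42
```

Request:
move_arm(
  commands=[
    {"grip":0.7,"travel":[-2,-2,12],"turn":0},
    {"grip":0.7,"travel":[-1,-2,12],"turn":0},
    {"grip":0.7,"travel":[0,-1,7],"turn":0},
    {"grip":0.7,"travel":[0,0,0],"turn":0},
    {"grip":0.7,"travel":[0,0,0],"turn":0},
  ],
)

```text
clock: 22.47
tcp_pos: [450.1, -67.9, 18.6]
tool_rot: [-0.018, 0.633, 0.774, -0.01]
ft_force: [1.0, -0.3, 0.1]
width: 66.0
```

```bash
python3 -c "
from h import *
plan(447.6,-69,4,10.8)"
```

```text
clk 22.47 tcp [450.1 -67.9  18.6] jaw 11.5 tilt [-0.0408  0.0083] w 66.0 F [ 1.  -0.3  0.1]
 turn 0.012 rows>=1; before-turn shift [-0.8 -2.1 14.6] after-turn shift [-0.8 -2.1 14.6] q6 -0.43
```

Request:
move_arm(
  commands=[
    {"grip":0.7,"travel":[-1,-2,6],"turn":0},
    {"grip":0.7,"travel":[0,-1,7],"turn":0},
    {"grip":0.7,"travel":[0,0,2],"turn":0},
    {"grip":0.7,"travel":[0,0,0],"turn":0},
    {"grip":0.7,"travel":[0,0,0],"turn":0},
  ],
)

```text
clock: 22.88
tcp_pos: [448.2, -69.4, 4.8]
tool_rot: [-0.017, 0.633, 0.774, -0.009]
ft_force: [-0.3, 0.4, -0.1]
width: 65.5
```

```bash
python3 -c "
from h import *
plan(447.6,-69,4,10.8)"
```

```text
clk 22.88 tcp [448.2 -69.4   4.8] jaw 11.5 tilt [-0.0371  0.0074] w 65.5 F [-0.3  0.4 -0.1]
 turn 0.012 rows>=1; before-turn shift [ 0.5 -0.5  0.8] after-turn shift [ 0.5 -0.5  0.8] q6 -0.43
```

Request:
move_arm(
  commands=[
    {"grip":0.35,"travel":[0,0,0],"turn":0},
    {"grip":0.35,"travel":[0,0,0],"turn":0},
    {"grip":0.35,"travel":[0,0,0],"turn":0},
    {"grip":0.35,"travel":[0,0,0],"turn":0},
    {"grip":0.35,"travel":[0,0,0],"turn":0},
    {"grip":0.35,"travel":[0,0,-15],"turn":0},
    {"grip":0.35,"travel":[0,0,-30],"turn":0},
    {"grip":0.35,"travel":[0,0,-40],"turn":0},
    {"grip":0.35,"travel":[0,0,-30],"turn":0},
    {"grip":0.35,"travel":[0,0,0],"turn":0},
  ],
  grip_force=12,
)

```text
clock: 23.72
tcp_pos: [451.4, -70.1, 123.5]
tool_rot: [-0.019, 0.633, 0.774, -0.01]
ft_force: [-0.5, 0.2, 0.8]
width: 42.8
```

```bash
python3 -c "
from h import *
wristcam('w14')
plan(634.2,210.6,120,10.8)"
```

```text
clk 23.77 tcp [450.6 -69.9 121.3] jaw 11.5 tilt [-0.0437  0.009 ] w 42.3 F [ 0.2  0.5 -0.7]
 turn 0.012 rows>=1; before-turn shift [238.3 235.7  -4.2] after-turn shift [241.2 232.8  -4.2] q6 -0.43
```

View pics/w14.png

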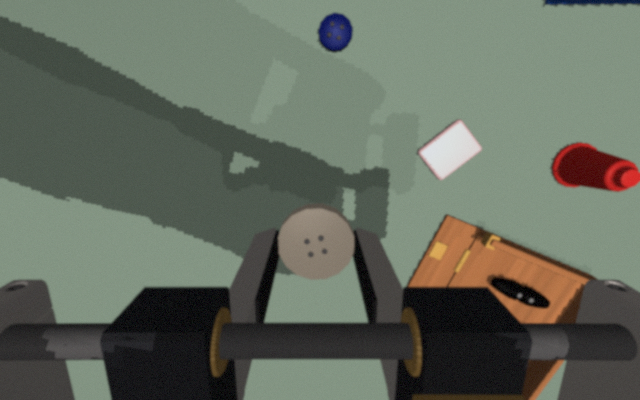

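Request:
move_arm(
  commands=[
    {"grip":0.35,"travel":[14,14,0],"turn":0},
    {"grip":0.35,"travel":[28,28,-2],"turn":0},
    {"grip":0.35,"travel":[28,28,-2],"turn":0},
    {"grip":0.35,"travel":[28,28,-2],"turn":0},
    {"grip":0.35,"travel":[28,28,-2],"turn":0},
    {"grip":0.35,"travel":[28,28,-2],"turn":0},
    {"grip":0.35,"travel":[28,28,-2],"turn":0},
    {"grip":0.35,"travel":[28,28,-2],"turn":0},
    {"grip":0.35,"travel":[18,15,0],"turn":0},
    {"grip":0.35,"travel":[0,0,0],"turn":0},
  ],
)

```text
clock: 24.6
tcp_pos: [628.7, 210.3, 114.4]
tool_rot: [-0.024, 0.634, 0.772, -0.016]
ft_force: [0.9, -1.3, -0.2]
width: 42.5
```

```bash
python3 -c "
from h import *
plan(633.5,210.2,70,10.8)"
```

```text
clk 24.60 tcp [628.7 210.3 114.4] jaw 11.2 tilt [-0.0575  0.0067] w 42.5 F [ 0.9 -1.3 -0.2]
 turn 0.007 rows>=1; before-turn shift [-1.8  7.2 44.1] after-turn shift [-1.8  7.2 44.1] q6 0.06
```

Request:
move_arm(
  commands=[
    {"grip":0.35,"travel":[-1,4,12],"turn":0},
    {"grip":0.35,"travel":[-1,3,20],"turn":0},
    {"grip":0.35,"travel":[0,0,20],"turn":0},
    {"grip":0.35,"travel":[0,0,0],"turn":0},
    {"grip":0.35,"travel":[0,0,0],"turn":0},
  ],
)

```text
clock: 25.02
tcp_pos: [630.3, 210.3, 52.0]
tool_rot: [-0.027, 0.633, 0.773, -0.019]
ft_force: [0.2, -0.2, -0.2]
width: 42.5
```

```bash
python3 -c "
from h import *
wristcam('w15')
plan(633.5,210.2,10,10.8)"
```

```text
clk 25.07 tcp [630.  210.2  51.7] jaw 11.4 tilt [-0.0668  0.0038] w 42.8 F [ 0.6 -0.1 -0.5]
 turn 0.010 rows>=1; before-turn shift [-1.3  6.2 41.4] after-turn shift [-1.3  6.2 41.4] q6 0.05
```

View pics/w15.png

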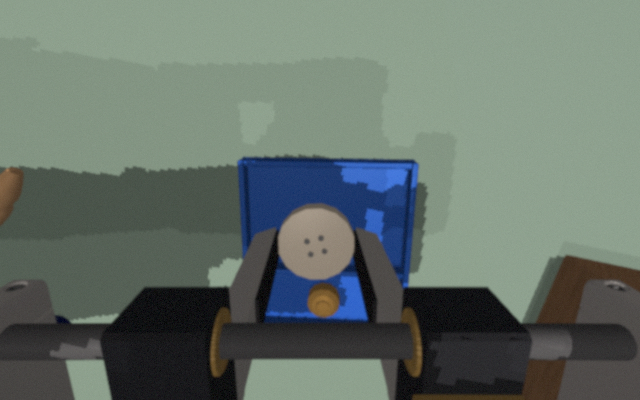

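Request:
move_arm(
  commands=[
    {"grip":0.35,"travel":[-1,3,12],"turn":0},
    {"grip":0.35,"travel":[0,3,12],"turn":0},
    {"grip":0.35,"travel":[0,0,7],"turn":0},
    {"grip":0.35,"travel":[0,0,0],"turn":0},
    {"grip":0.35,"travel":[0,0,0],"turn":0},
  ],
)

```text
clock: 25.48
tcp_pos: [635.4, 209.9, 19.5]
tool_rot: [-0.026, 0.634, 0.773, -0.018]
ft_force: [-0.7, -0.7, 0.2]
width: 42.5
```

```bash
python3 -c "
from h import *
plan(633.5,210.2,10,10.8)"
```

```text
clk 25.48 tcp [635.4 209.9  19.5] jaw 11.3 tilt [-0.0637  0.0047] w 42.5 F [-0.7 -0.7  0.2]
 turn 0.009 rows>=1; before-turn shift [ 0.5 -1.3  9.6] after-turn shift [ 0.5 -1.3  9.6] q6 0.05
```

Request:
move_arm(
  commands=[
    {"grip":0.35,"travel":[0,-1,5],"turn":0},
    {"grip":0.35,"travel":[0,0,4],"turn":0},
    {"grip":0.35,"travel":[0,0,1],"turn":0},
    {"grip":0.35,"travel":[0,0,0],"turn":0},
  ],
)

```text
clock: 25.82
tcp_pos: [634.2, 209.8, 9.7]
tool_rot: [-0.026, 0.634, 0.773, -0.018]
ft_force: [0.0, -0.3, 0.4]
width: 42.7
```

```bash
python3 -c "
from h import *
plan(633.5,210.2,10,10.8)"
```

```text
clk 25.82 tcp [634.2 209.8   9.7] jaw 11.3 tilt [-0.0621  0.0051] w 42.7 F [ 0.  -0.3  0.4]
 turn 0.009 rows>=1; before-turn shift [ 0.5 -0.6 -0.2] after-turn shift [ 0.5 -0.6 -0.2] q6 0.05
```

Request:
move_arm(
  commands=[
    {"grip":0.62,"travel":[0,0,0],"turn":0},
    {"grip":0.62,"travel":[0,0,0],"turn":0},
    {"grip":0.62,"travel":[0,0,0],"turn":0},
    {"grip":0.62,"travel":[0,0,-15],"turn":0},
    {"grip":0.62,"travel":[0,0,-30],"turn":0},
    {"grip":0.62,"travel":[0,0,-40],"turn":0},
    {"grip":0.62,"travel":[0,0,-40],"turn":0},
    {"grip":0.62,"travel":[0,0,0],"turn":0},
    {"grip":0.62,"travel":[0,0,0],"turn":0},
  ],
)

```text
clock: 26.57
tcp_pos: [641.4, 209.1, 139.4]
tool_rot: [-0.026, 0.634, 0.773, -0.019]
ft_force: [-0.3, -0.3, -1.1]
width: 58.3
```

```bash
python3 -c "
from h import *
wristcam('w16');grab('top','top1')
plan(450,200,200,10.8)"
```

```text
clk 26.67 tcp [641.4 209.2 138.9] jaw 11.3 tilt [-0.0645  0.0044] w 58.2 F [-0.8  0.8 -0.5]
 turn 0.009 rows>=1; before-turn shift [  29.4 -192.9  -48.7] after-turn shift [  27.7 -193.2  -48.7] q6 0.05
```

View pics/w16.png

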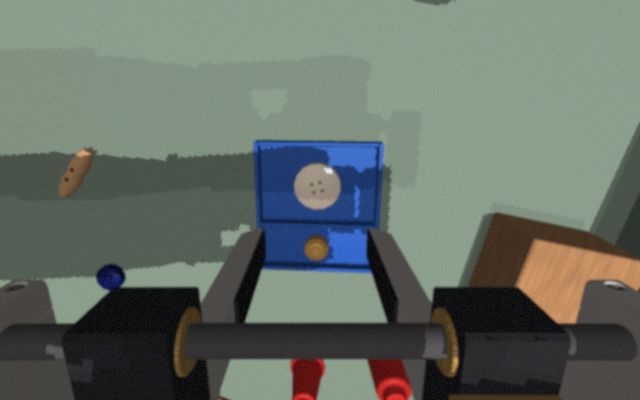

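The pearl button is in the large pocket at (317,186) and the gilt in the small one at (316,248). I'll back the arm off so the top camera has a clear view for a final check.

Request:
move_arm(
  commands=[
    {"grip":0.62,"travel":[4,-30,-8],"turn":0},
    {"grip":0.62,"travel":[4,-35,-8],"turn":0},
    {"grip":0.62,"travel":[4,-35,-8],"turn":0},
    {"grip":0.62,"travel":[4,-35,-8],"turn":0},
    {"grip":0.62,"travel":[4,-35,-8],"turn":0},
    {"grip":0.62,"travel":[4,-30,-8],"turn":0},
    {"grip":0.62,"travel":[0,0,0],"turn":0},
    {"grip":0.62,"travel":[0,0,0],"turn":0},
  ],
)

```text
clock: 27.33
tcp_pos: [431.0, 190.7, 188.9]
tool_rot: [-0.032, 0.634, 0.772, -0.027]
ft_force: [-0.9, 0.8, -0.2]
width: 58.4
```

```bash
python3 - <<'E'
from h import *
d=grab('top','top2');im=d['image'];hsv=cv2.cvtColor(im,cv2.COLOR_RGB2HSV);H,S,V=[hsv[:,:,i].astype(int) for i in range(3)]
cv2.imwrite('pics/fin.png',cv2.resize(im[110:320,160:500],None,fx=2.3,fy=2.3,interpolation=cv2.INTER_CUBIC)[:,:,::-1])
for n,m,b,z in [('wood',(H<25)&(S>70),(270,250,305,280),8),('navy',(H>105)&(S>90),(320,240,345,265),12),('cone2',((H<8)|(H>172))&(S>130),(355,152,375,180),0),
 ('pearl',(V>120)&(S<80),(262,145,318,195),16),('gilt',(H<28)&(S>110),(295,150,318,195),16),('horn',V<50,(398,155,432,200),15)]:
    try: mblob(d,m,b,z,n)
    except Exception as e: print(n,e)
s=cv2.undistortPoints(np.stack(np.meshgrid(np.arange(640),np.arange(400)),-1).reshape(-1,1,2).astype(float),*K(d)).reshape(-1,2)
P=((np.c_[s,np.ones(len(s))]*d['range_z'].reshape(-1,1)-np.array(d['t']))@np.array(d['R'])).reshape(400,640,3)
np.save('pics/P2.npy',P)
E
```

```text
wood attempt to get argmax of an empty sequence
navy [328 248  10  10  81] rect [435.4  61.3] [22.3 22.4] long axis -85.5 cen [435.2  62.2]
cone2 [356 158  14  17 191] rect [668.9  -0.8] [43.9 34.1] long axis 3.2 cen [668.6  -2.2]
pearl [262 145  56  41 297] rect [651.9 189.4] [107.7 143.4] long axis -85.4 cen [687.  176.2]
gilt [302 165   8   8  55] rect [645.4 146.7] [18.8 18.1] long axis 4.8 cen [644.7 146.8]
horn [408 164   7  20  51] rect [ 654.  -123.9] [12.1 52.9] long axis -15.5 cen [ 658.6 -124.8]
```

View pics/fin.png

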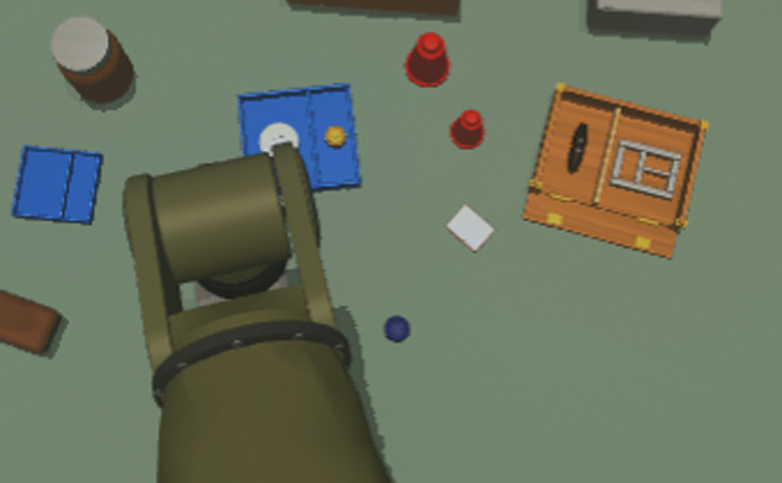

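```bash
python3 - <<'E'
from h import *
d=load('w16');h=cv2.cvtColor(d['image'],cv2.COLOR_RGB2HSV)
mblob(d,(h[:,:,0]<25)&(h[:,:,1]>80),(50,135,105,205),8,'wood')
# heights from wrist range in w16
s=cv2.undistortPoints(np.array([[[300.,186]],[[334,186]],[[317,168]],[[317,204]],[[316,248]],[[280,200]],[[350,245]]]),*K(d)).reshape(-1,2)
for (u,v),r in zip([(300,186),(334,186),(317,168),(317,204),(316,248),(280,200),(350,245)],s):
    z=np.median(d['range_z'][v-1:v+2,u-1:u+2]); print(u,v,(np.array(d['R']).T@(np.r_[r,1]*z-d['t'])).round(1))
d=grab('scene','scene2'); cv2.imwrite('pics/s2.png',cv2.resize(d['image'][130:300,160:430],None,fx=2.8,fy=2.8,interpolation=cv2.INTER_CUBIC)[:,:,::-1])
E
```

```text
wood [ 59 149  34  48 892] rect [399.2 173.5] [60.  18.7] long axis 64.5 cen [399.5 174.3]
300 186 [619.4 208.9  14.1]
334 186 [650.5 215.7  14.4]
317 168 [631.7 229.   14.3]
317 204 [638.4 195.1  14.2]
316 248 [646.2 152.5  18.1]
280 200 [602.  188.2   3.8]
350 245 [679.4 156.9   3.8]
```

View pics/s2.png

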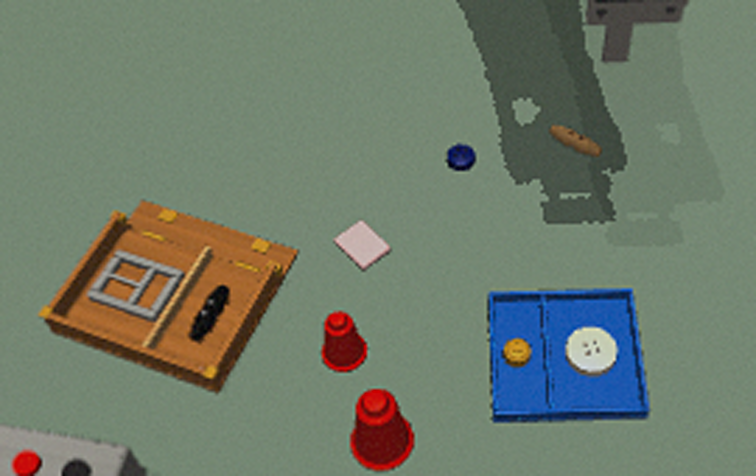

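Every piece lies flat in its compartment, and the bystanders haven't moved. I'm handing in.

```bash
python3 -c "
from h import *
print(ctrl.hand_in())"
```

```text
the job is handed in; nothing more can be done
None
```

Both kits are made up and the job is handed in, with the arm clear of everything at about 27 s; the hand-in gave no verdict. The horn toggle is in the case's narrow bay and the nickel buckle in the wide bay. The gilt button is in the large tray's small pocket and the pearl button in its large pocket.

**Placement:** the final pictures show all four pieces inside their compartments and clear of the walls. Measured heights put the pearl flat at about 14 mm on top, within 0.3 mm across it. The gilt's top is at 18 mm, the right height for it resting on the tray floor. I checked the toggle and buckle for flatness only by eye.

**Bystanders:** the navy button and small cone measured exactly where they started. The wooden toggle was within about 2 mm in the wrist view before the last retreat. The arm hid it from the top camera afterwards, but the scene camera still shows it in place.

**Disagreements:**
- Top and wrist views differed by 1–4 mm, and by up to 5° for the toggle's heading, so I used values in between for the targets.
- Automatic colour-mask measuring failed for the buckle and the pearl, so I took those from picked corners and edges.
- The tool's tilt drifted to about 4° by the end, with no visible effect on the placings.

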